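# Find the hardened rubber pad on the clamping jig

## Task

One of the three rubber pads on the clamping jig has gone hard. Take the hardness gauge from its stand and press its sprung pin straight down onto each pad in turn, left pad first, then middle, then right (as seen from the robot), holding about 10 N (8 to 13) for half a second and never over 16 N, and read how far it sinks. After testing all three, mark the hardened pad by standing the brass weight upright on the middle of it, gently; it must not be set on a good pad. Leave the gauge standing home in its stand and everything else alone.

Things in the scene. Friction and masses are not known exactly. Their poses are not given: they have to be found in the camera images.
- gauge: Hardness gauge: loose tool, about 0.2 kg, upright in its stand at the start. Yellow block 32 (x) x 30 (y) x 70 (z); origin at the block's centre, z up along the pin's line. Grip the block near its centre, firmly. Below it: flange 44 x 44, from 35 to 43 below the origin (its underside rests on the stand); nose 18 diameter down to 68 below; pin 6 diameter, its free tip 90 below.
- pin (a joint): How far the gauge's sprung pin is pushed back into the nose, m: 0 free, 0.010 bottomed. Its spring gives 2 N per mm (plus 0.6 N at the start), so 10 N pushes it back about 4.7 mm. A small red bar on the yellow block rides with the pin against white scales.
- stand_hole (a point): Centre of the 24 x 24 square hole in the top of the fixed beech gauge stand (80 x 80, top 56 above the table), level with the top face. z up, axes along the stand's sides, as are the gauge's at the start. The hole is clear to 52 below its mouth. With the gauge home, its flange lies flat on the top, nose in the hole, its origin 43 above this point.
- jig: Fixed plywood board of the clamping jig, 170 (x) x 410 (y) x 18 thick; origin at the centre of its underside, on the table. y points to its left end as seen from the robot, x away from the robot. In a row along y, about 100 apart, it carries three grey pad stations (150 x 80 x 22, top 40 above the table, bolts behind the pads up to 62).
- pad_a: Black rubber pad, 36 diameter, at the robot's side of one station (left, middle or right: it varies); origin at the centre of its top, 58 above the table when free; stands 12 above its steel collar and sinks at most 12. All three look alike. At 10 N two of them sink about 6 mm, the hardened one under 1 mm. The letter does not tell which is hardened: only pressing does.
- pad_b: Black rubber pad, 36 diameter, at the robot's side of one station (left, middle or right: it varies); origin at the centre of its top, 58 above the table when free; stands 12 above its steel collar and sinks at most 12. All three look alike. At 10 N two of them sink about 6 mm, the hardened one under 1 mm. The letter does not tell which is hardened: only pressing does.
- pad_c: Black rubber pad, 36 diameter, at the robot's side of one station (left, middle or right: it varies); origin at the centre of its top, 58 above the table when free; stands 12 above its steel collar and sinks at most 12. All three look alike. At 10 N two of them sink about 6 mm, the hardened one under 1 mm. The letter does not tell which is hardened: only pressing does.
- weight: Brass marker weight, loose, about 0.5 kg, standing upright on the left end of the jig's board (18 thick): a base 42 diameter and 40 tall with a knob 22 diameter and 45 tall on it. Origin at the knob's centre, 65 above the weight's underside, 25 above the base's top; z up. Grip the knob from above.
- offcut: Bystander, leave alone: loose pine offcut 90 x 32 x 28, lying on the right-hand end of the jig's board; origin at the centre of its underside.
- glue: Bystander, leave alone: white glue bottle with an orange cap, 54 diameter, 150 tall, upright behind the jig; origin at the centre of its underside.
- sanding_block: Bystander, leave alone: cork sanding block 110 x 65 x 38 behind the jig; origin at the centre of its underside.
- jar: Bystander, leave alone: amber jar with a dark lid, 70 diameter, 85 tall, behind the jig; origin at the centre of its underside.
- square: Bystander, leave alone: carpenter's try square, dark wood stock 110 x 22 x 18 with a steel blade 160 long, lying left, beyond the gauge stand; origin at the centre of its underside.
- mug: Bystander, leave alone: blue mug, 80 diameter, 90 tall, at the back right of the jig; origin at the centre of its underside.
- block: Bystander, leave alone: pine block 110 x 70 x 30, left, near the gauge stand; origin at the centre of its underside.
Not all that is in view belongs to the job. Of the things like the weight, leave any that is blue; of the rest the smaller one is meant. Leave any pink look-alike of the part that bears stand_hole alone.

How it is judged:
On the way, in this order (a step that is already met when the one before it is completed fails the run):
1. the gauge's pin presses the left pad with 8 to 13 N for 0.3 s (((y of pad_a in the frame of jig between 0.05 and 0.2 m and contact force between gauge and pad_a between 8 and 13 N) or (y of pad_b in the frame of jig between 0.05 and 0.2 m and contact force between gauge and pad_b between 8 and 13 N) or (y of pad_c in the frame of jig between 0.05 and 0.2 m and contact force between gauge and pad_c between 8 and 13 N))), for 0.3 s.
2. the gauge's pin presses the middle pad with 8 to 13 N for 0.3 s (((y of pad_a in the frame of jig between -0.05 and 0.05 m and contact force between gauge and pad_a between 8 and 13 N) or (y of pad_b in the frame of jig between -0.05 and 0.05 m and contact force between gauge and pad_b between 8 and 13 N) or (y of pad_c in the frame of jig between -0.05 and 0.05 m and contact force between gauge and pad_c between 8 and 13 N))), for 0.3 s.
3. the gauge's pin presses the right pad with 8 to 13 N for 0.3 s (((y of pad_a in the frame of jig between -0.2 and -0.05 m and contact force between gauge and pad_a between 8 and 13 N) or (y of pad_b in the frame of jig between -0.2 and -0.05 m and contact force between gauge and pad_b between 8 and 13 N) or (y of pad_c in the frame of jig between -0.2 and -0.05 m and contact force between gauge and pad_c between 8 and 13 N))), for 0.3 s.
4. the brass weight rests on the pad that does not sink under it (((contact force between weight and pad_a above 3 N and z of pad_a in the frame of jig above 0.0566 m and horizontal distance between weight and pad_a below 0.012 m) or (contact force between weight and pad_b above 3 N and z of pad_b in the frame of jig above 0.0566 m and horizontal distance between weight and pad_b below 0.012 m) or (contact force between weight and pad_c above 3 N and z of pad_c in the frame of jig above 0.0566 m and horizontal distance between weight and pad_c below 0.012 m))), for 0.3 s.
At the end, for the whole second after the job is handed in: The brass weight stands upright at rest on the hardened pad (it sinks under 1.4 mm), within 12 mm of its centre; the gauge stands upright at rest in its stand, within 8 mm of the hole's centre, flange on the stand's top within 4 mm; tilts under 0.08 rad; both released (((contact force between weight and pad_a above 3 N and z of pad_a in the frame of jig above 0.0566 m and horizontal distance between weight and pad_a below 0.012 m) or (contact force between weight and pad_b above 3 N and z of pad_b in the frame of jig above 0.0566 m and horizontal distance between weight and pad_b below 0.012 m) or (contact force between weight and pad_c above 3 N and z of pad_c in the frame of jig above 0.0566 m and horizontal distance between weight and pad_c below 0.012 m)) and angle between each of weight, gauge's own z axis and vertical below 0.08 rad and linear speed of each of weight, gauge below 0.02 m/s and horizontal distance between gauge and stand_hole below 0.008 m and z of gauge in the frame of stand_hole between 0.039 and 0.047 m); the robot touches nothing.
It fails at once if a rubber pad is pressed with more than 16 N (contact force between any of gauge, weight and pad_a above 16 N or contact force between any of gauge, weight and pad_b above 16 N or contact force between any of gauge, weight and pad_c above 16 N).
It fails at once if the weight is set on a pad that sinks under it (a good one) ((contact force between weight and pad_a above 2.5 N and z of pad_a in the frame of jig below 0.0562 m) or (contact force between weight and pad_b above 2.5 N and z of pad_b in the frame of jig below 0.0562 m) or (contact force between weight and pad_c above 2.5 N and z of pad_c in the frame of jig below 0.0562 m)).
It fails at once if a bystander is shifted by more than 30 mm (distance of any of offcut, glue, sanding_block, jar, square, mug, block from where it was at the start of the episode above 0.03 m).
It also fails if it takes over 67 s, if anything falls off the work surface, if the arm or the gripper's body presses on something with over 40 N, if the wrist force passes 120 N, or if a joint passes its speed limit or range.

## Robot

A 6-joint arm with a two-finger parallel gripper is mounted at the origin on the work surface. World frame = base frame: x ahead of the robot, y to its left, z up, the work surface at z = 0. Lengths are in m, angles in rad, forces in N, time in s.
With the tool pointing down it reaches from about 0.425 to 1.125 m from the base axis. Payload 14.9 kg.
Tool frame: the origin (TCP) lies midway between the tips of the shut fingers; the grasp point (between the pads) lies 19 mm behind it; z points along the fingers, x is the direction in which the jaws open and shut, and the axes are right-handed (so a half turn about z gives the same grasp; the last joint's range is limited). The gripper opens to 91 mm and grips with 3 to 60 N. Pads are 32 mm wide; open, the fingers measure 118 mm over their backs; the gripper's body (76 mm by 178 mm) begins 60 mm behind the grasp point.
Start: joints at [1.115, 0.379, 1.734, -0, 1.028, -0.033], TCP at [0.287, 0.638, 0.214] pointing down, gripper open.
Joint ranges: [-2.77, 2.77], [-0.74, 2.19], [0, 2.66], [-1.06, 4.2], [0.31, 2.87], [-3.08, 3.08]. Speed limits (rad/s): [1.89, 1.89, 2.39, 3.14, 3.14, 3.14].

## Interface

Orientations are given as a rotation vector (axis times angle).
In Python, from workcell import r, cams, workorder gives the robot as it stands.
- The arm moves only by the tool move_arm, never from a script. Its argument "increments" is text: rows parted by semicolons, each of 7 numbers parted by spaces: the turn, a rotation vector about the tool's x, y, z in rad, then the shift along the tool's x, y, z in m, then the finger opening in m, from 0 to 0.0912. A call has exactly 5 rows; each row is the pose to reach, as a shift and turn from the pose commanded when the call began, along the tool's axes at that moment; what a row does not reach only later rows make up. A row lasts 1/10 s, in which the tool goes at most 50 mm and 8.59 degrees, less where a joint would pass 70% of its speed; a pose out of reach is approached as far as the arm can. A call with a gripper value outside its range is refused whole. The fingers move at their own pace and stop on an object; "force" is the grip in N (left out, the last holds). Time passes only in rows, so rows that repeat a pose let the fingers close, or fill a call up. It gives the time, the measured TCP pose, the force and the opening at its end, in the units of the state.
- r.get_state(): the state, without advancing time (a new reading comes with each control period).
- cams.snapshot(name): name is "scene" or "top"; returns a dict with "frame" (384x512x3 uint8, red, green, blue), "range_z" (384x512 float32, m along the optical axis (not along the pixel's ray), 0 where there is no reading), "fx", "fy", "cx", "cy" (pixels), "distortion" ([k1, k2, p1, p2, k3] as OpenCV has them; the pictures are not rectified), "extrinsics" (4x4, takes a point from camera to world coordinates). Camera axes: x right, y up, looking along -z (the intrinsics and any distortion apply to the point x, -y, -z); pixel columns grow to the right and rows downward; lengths in m; the calibration is good to about 2 mm. A picture is of the moment at which its call begins.
- workorder.job_done(): hands the job in, once; it reports no verdict.
The state is a dict: "time": time; "joint_pos": joint angles; "joint_vel": joint speeds; "effort": joint torques, N m; "tool_pos": TCP position; "tcp_rot": TCP orientation; "contact_force": force on the tool from outside, world axes, zero at the start; "wrist_torque": the same for the moment, N m; "finger_gap": finger opening in m.
Only numpy, scipy, OpenCV 4.12 (cv2) and the standard library are available. Lean on these libraries where they do the work, as an engineer would, in place of code of your own. Each camera call takes 0.05 s, during which the arm holds its last target.

## Working session

There is one attempt and no reset: what is moved stays moved. The work goes in short steps, Python scripts to look and compute and a tool call to move; the robot and the scene stay as the last step left them, time stands still between calls to the robot, and variables do not carry over. Pictures are saved under pics/ and viewed, and the job is handed in when it is done.

Besides the shell and the picture viewer there is one more tool, called after "Call:" by a JSON object that holds its "method" and its "body", one argument or row to a line. move_arm: Moves the arm, as the interface text tells. Its arguments: {"type":"object","properties":{"increments":{"type":"string"},"force":{"type":"number"}},"required":["increments"]}

```bash
ls; mkdir -p pics
python3 - <<'E'
from workcell import r,cams
import cv2,numpy as np
print(r.get_state())
for n in ("scene","top"):
    s=cams.snapshot(n); cv2.imwrite(f"pics/{n}0.png",s["frame"][:,:,::-1])
    np.savez(f"{n}0.npz",**{k:v for k,v in s.items()})
    print(n,s["fx"],s["fy"],s["cx"],s["cy"],s["distortion"],np.round(s["extrinsics"],3))
E
```

```text
pics
{'time': 0.0, 'joint_pos': array([ 1.11471273e+00,  3.79401903e-01,  1.73477148e+00, -3.96260125e-06,
        1.02852305e+00, -3.32835125e-02]), 'joint_vel': array([-0.00094909, -0.00165598, -0.00029645,  0.00028717,  0.00059541,
       -0.00115578]), 'effort': array([-5.90193988e-03, -7.63734484e+01, -4.34344268e+01,  6.48921425e-02,
        4.25378408e-02, -6.09570225e-05]), 'tool_pos': array([0.28704111, 0.63800522, 0.21329752]), 'tcp_rot': array([ 2.63762917e+00,  1.70555759e+00, -1.48345285e-03]), 'contact_force': array([-0.12955561,  0.45975518,  0.03840621]), 'wrist_torque': array([0.02519496, 0.04960262, 0.00611834]), 'finger_gap': 0.09107579235084587}
scene 444.72131291601056 444.72131291601056 253.5386603070096 188.32337822836146 [-0.05538314  0.          0.          0.          0.        ] [[ 0.505 -0.496  0.706  1.524]
 [ 0.863  0.308 -0.401 -0.515]
 [-0.019  0.812  0.584  0.841]
 [ 0.     0.     0.     1.   ]]
top 499.59025343444904 499.59025343444904 253.18415833662732 195.46824950731258 [-0.07282461  0.          0.          0.          0.        ] [[ 0.005  0.998 -0.055  0.48 ]
 [-1.     0.006  0.005  0.028]
 [ 0.006  0.055  0.998  1.521]
 [ 0.     0.     0.     1.   ]]
```

View pics/scene0.png

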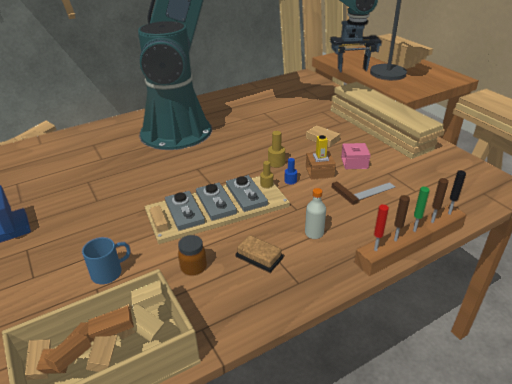

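View pics/top0.png

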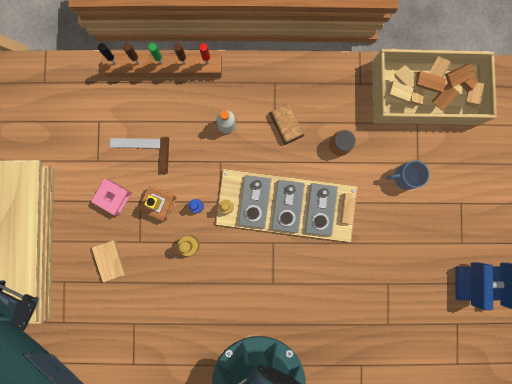

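The scene view shows the jig centre-left, with brass weights at (267,176) and (277,150), a blue one at (291,172), the gauge at (322,150) and a pink stand at (355,156). In the top view, the candidates are:
- **Weight:** small brass at (227,207) on the board, large brass at (188,246), blue at (196,206). The small one on the board fits.
- **Stand:** beech at (157,204) holding the gauge, pink at (112,197). The beech one fits.

I'll enlarge the crop to confirm.

Run:
```python
import cv2
a=cv2.imread("pics/top0.png")
cv2.imwrite("pics/top0_l.png",cv2.resize(a[165:265,85:245],None,fx=5,fy=5,interpolation=cv2.INTER_CUBIC))
cv2.imwrite("pics/top0_r.png",cv2.resize(a[165:245,215:365],None,fx=5,fy=5,interpolation=cv2.INTER_CUBIC))
b=cv2.imread("pics/scene0.png")
cv2.imwrite("pics/scene0_c.png",cv2.resize(b[120:240,250:400],None,fx=5,fy=5,interpolation=cv2.INTER_CUBIC))
```

```text
(no output)
```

View pics/top0_l.png

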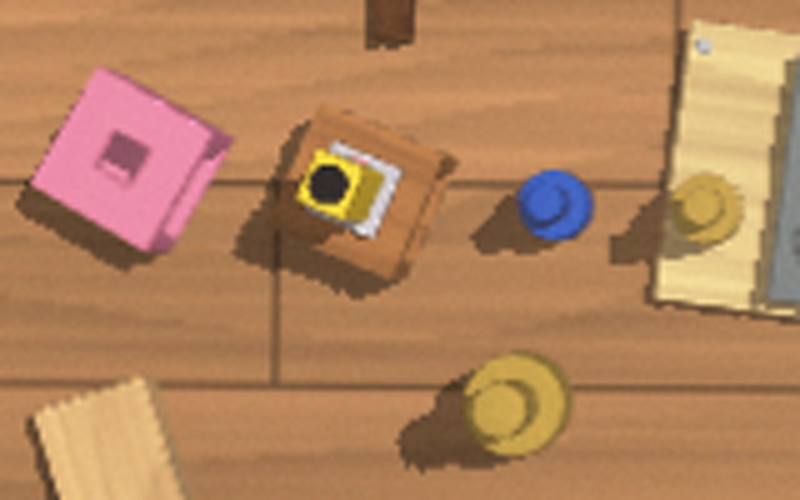

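View pics/top0_r.png

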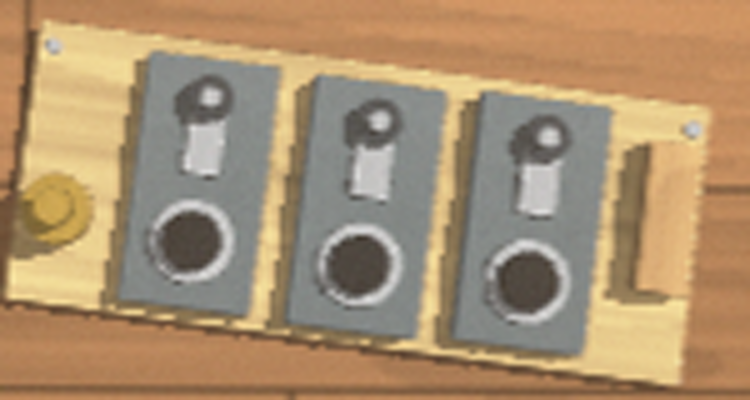

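View pics/scene0_c.png

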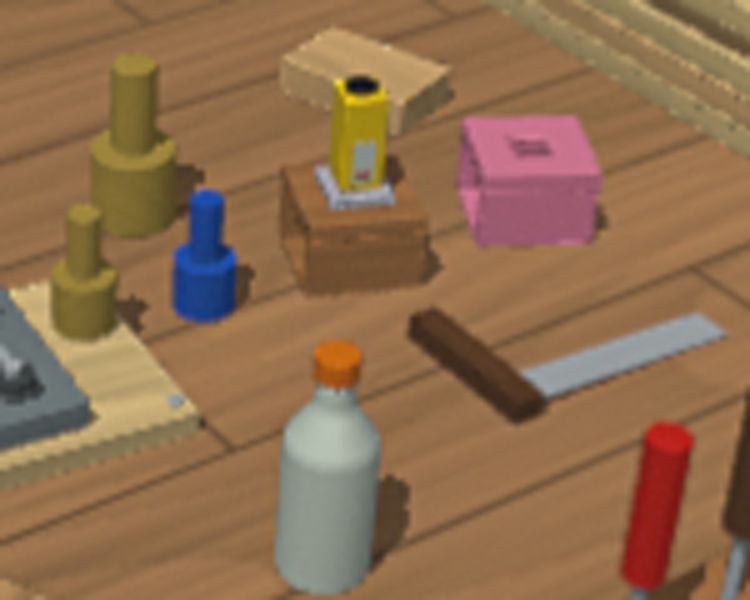

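The crops confirm both choices: the small plain brass weight stands on the board's left end, and the gauge sits in the beech stand. Next I measure positions, using range data plus rays onto planes of known height.

```bash
cat > h.py <<'E'
import numpy as np,cv2
def rays(s,uv):
    K=np.array([[s["fx"],0,s["cx"]],[0,s["fy"],s["cy"]],[0,0,1.]],float)
    p=cv2.undistortPoints(np.asarray(uv,float).reshape(-1,1,2),K,np.asarray(s["distortion"],float)).reshape(-1,2)
    d=np.c_[p[:,0],-p[:,1],-np.ones(len(p))]
    E=np.asarray(s["extrinsics"]); return E[:3,3],d@E[:3,:3].T
def onplane(s,uv,z):
    o,d=rays(s,uv); return o+d*((z-o[2])/d[:,2])[:,None]
def cloud(s):
    v,u=np.mgrid[:384,:512]; o,d=rays(s,np.c_[u.ravel(),v.ravel()])
    return (o+d*np.asarray(s["range_z"]).reshape(-1,1)).reshape(384,512,3)
def fitrect(P):
    (c,wh,a)=cv2.minAreaRect((P[:,:2]*1000).astype(np.float32)); return np.array(c)/1000,wh,a
E
python3 - <<'E'
from h import *
for n in ("top","scene"):
    s=dict(np.load(n+"0.npz")); C=cloud(s); f=s["frame"].astype(int); hsv=cv2.cvtColor(s["frame"],cv2.COLOR_RGB2HSV)
    Z=C[...,2]; uu,vv=np.meshgrid(np.arange(512),np.arange(384))
    def reg(x0,x1,y0,y1): return (C[...,0]>x0)&(C[...,0]<x1)&(C[...,1]>y0)&(C[...,1]<y1)
    if n=="top":
        A=(uu>140)&(uu<175)&(vv>185)&(vv<222); B=(uu>217)&(uu<235)&(vv>198)&(vv<216); J=(uu>210)&(uu<362)&(vv>165)&(vv<245)
    else:
        A=(uu>300)&(uu<340)&(vv>130)&(vv<182); B=(uu>258)&(uu<276)&(vv>158)&(vv<190); J=(uu>140)&(uu<292)&(vv>165)&(vv<240)
    def show(nm,m):
        P=C[m]
        if len(P)<5: print(n,nm,len(P)); return
        mx=(P[:,:2].max(0)+P[:,:2].min(0))/2
        print(n,nm,len(P),"med",np.round(np.median(P,0),4),"rect",*[np.round(q,4) for q in fitrect(P)])
    show("gaugetop",A&(Z>.127)&(Z<.142))
    show("flange",A&(Z>.058)&(Z<.070))
    show("standtop",A&(Z>.050)&(Z<.070))
    show("knobtop",B&(Z>.100)&(Z<.112))
    show("basetop",B&(Z>.052)&(Z<.065))
    show("jigboard",J&(Z>.012)&(Z<.024))
    show("stations",J&(Z>.034)&(Z<.044))
    dark=(f.max(2)<85)
    m=(J&dark&(Z>.050)&(Z<.064)).astype(np.uint8)
    k,l,st,ce=cv2.connectedComponentsWithStats(m)
    for i in range(1,k):
        if st[i,4]>25:
            print(ce[i],st[i,4],onplane(s,ce[i],.058)); show("pad",l==i)
E
```

```text
top gaugetop 121 med [0.5392 0.3055 0.1359] rect [0.538  0.3053] [30.184  31.7666] 66.5631
top flange 289 med [0.5366 0.2964 0.0605] rect [0.538  0.3058] [81.0638 79.4218] 67.6589
top standtop 561 med [0.5368 0.2978 0.058 ] rect [0.5383 0.3064] [82.4868 80.1641] 67.3767
top knobtop 40 med [0.5278 0.0999 0.1035] rect [0.5278 0.0998] [17.1692 17.1922] 0.4762
top basetop 108 med [0.5264 0.0989 0.0596] rect [0.528  0.0993] [39.3497 39.4291] 44.2016
top jigboard 2752 med [ 0.5422 -0.0399  0.0186] rect [ 0.5321 -0.0812] [411.1604 177.6555] 83.4182
top stations 2655 med [ 0.5345 -0.0894  0.0403] rect [ 0.5311 -0.0954] [366.0245 152.5174] 83.5773
[252.50574713 212.72413793] 87 [[0.51008393 0.02149252 0.058     ]]
top pad 87 med [0.5093 0.0201 0.059 ] rect [0.5093 0.0215] [29.3373 26.3714] 0.3214
[286.20689655 217.52873563] 87 [[ 0.49652761 -0.07728814  0.058     ]]
top pad 87 med [ 0.498  -0.0766  0.0584] rect [ 0.4976 -0.077 ] [30.2697 30.6723] 35.8148
[320.04597701 220.95402299] 87 [[ 0.48695413 -0.17665575  0.058     ]]
top pad 87 med [ 0.4868 -0.1763  0.0577] rect [ 0.4867 -0.1766] [29.3
[... 935 characters left out ...]
 0.0547] rect [ 0.5003 -0.0834] [32.0374 37.3047] 85.4839
[179.55844156 196.36363636] 77 [[ 0.49717362 -0.18407235  0.058     ]]
scene pad 77 med [ 0.4949 -0.1822  0.0549] rect [ 0.4907 -0.1819] [32.5657 35.0526] 67.2645
[252.10344828 195.51724138] 29 [[0.60677639 0.00070599 0.058     ]]
scene pad 29 med [0.6014 0.0029 0.0528] rect [0.5986 0.005 ] [24.948  19.2621] 69.2529
[220.33333333 203.93333333] 30 [[ 0.59360396 -0.09759764  0.058     ]]
scene pad 30 med [ 0.5884 -0.0967  0.053 ] rect [ 0.5857 -0.0939] [22.8868 20.2226] 43.9394
[188.         213.39393939] 33 [[ 0.58450854 -0.19492777  0.058     ]]
scene pad 33 med [ 0.5791 -0.1936  0.0535] rect [ 0.5792 -0.1923] [20.4872 25.7772] 0.0394
```

The sizes and heights agree with what was given:
- **Gauge top:** 30x32 at z=0.136.
- **Stand:** 80x80.
- **Pads:** z=0.058, 100 mm apart.
- **Knob top:** z=0.1035.

The scene centroids are biased toward that camera because it sees the sides of things, so I'll use the top view. Now I plan the approach to the gauge.

```bash
cat > go.py <<'E'
import sys,numpy as np
from scipy.spatial.transform import Rotation as R
from workcell import r
s=r.get_state(); Q=R.from_rotvec(s["tcp_rot"]); M=Q.as_matrix()
p=s["tool_pos"]; print("t",s["time"],"p",np.round(p,4),"jaw yaw",np.round(np.degrees(np.arctan2(M[1,0],M[0,0])),2),"zaxis",np.round(M[:,2],4),"F",np.round(s["contact_force"],2),"T",np.round(s["wrist_torque"],2),"gap",round(s["finger_gap"],4),"j",np.round(s["joint_pos"],2))
if len(sys.argv)>3:
    t=np.array([float(x) for x in sys.argv[1:4]]); print("shift tool",np.round(M.T@(t-p),4), "dist",np.round(np.linalg.norm(t-p),3))
    if len(sys.argv)>4:
        for a in (float(sys.argv[4]),float(sys.argv[4])+180):
            y=np.radians(a); T=np.array([[np.cos(y),np.sin(y),0],[np.sin(y),-np.cos(y),0],[0,0,-1.]]).T
            print("turn",a,np.round(R.from_matrix(M.T@T).as_rotvec(),4))
E
python3 go.py 0.538 0.305 0.19 67; python3 go.py 0.538 0.305 0.19 -23|tail -2
```

```text
t 0.1 p [0.2871 0.638  0.2133] jaw yaw 65.78 zaxis [-4.e-04 -9.e-04 -1.e+00] F [ 0.16 -0.74 -0.16] T [ 0.01 -0.04 -0.01] gap 0.0912 j [ 1.11  0.38  1.73 -0.    1.03 -0.03]
shift tool [-0.2007  0.3655  0.0235] dist 0.418
turn 67.0 [-0.      0.001  -0.0213]
turn 247.0 [1.6000e-03 0.0000e+00 3.1203e+00]
turn -23.0 [8.0000e-04 8.0000e-04 1.5495e+00]
turn 157.0 [-8.0000e-04  8.0000e-04 -1.5921e+00]
```

Call:
{"method": "move_arm", "body": {
  "increments": "0 0 -0.0265 -0.02 0.037 0 0.0912; 0 0 -0.0265 -0.04 0.073 0 0.0912; 0 0 -0.0265 -0.06 0.11 0 0.0912; 0 0 -0.0265 -0.08 0.146 0 0.0912; 0 0 -0.0265 -0.1 0.183 0 0.0912",
  "force": 40
}}

```text
time: 0.6
tool_pos: [0.4137, 0.4706, 0.2137]
tcp_rot: [2.615, 1.741, -0.001]
contact_force: [1.7, 0.7, 0.5]
finger_gap: 0.0911
```

```bash
python3 go.py 0.538 0.305 0.16 67.3
```

```text
t 0.6 p [0.4137 0.4706 0.2137] jaw yaw 67.31 zaxis [-3.e-04 -3.e-04 -1.e+00] F [1.73 0.69 0.47] T [ 0.01  0.03 -0.  ] gap 0.0911 j [ 0.81  0.27  1.89 -0.    0.99 -0.36]
shift tool [-0.1048  0.1786  0.0537] dist 0.214
turn 67.3 [-0.0001  0.0004  0.0001]
turn 247.3 [-6.0000e-04 -2.0000e-04 -3.1415e+00]
```

Call:
{"method": "move_arm", "body": {
  "increments": "0 0 0 -0.026 0.045 0 0.0912; 0 0 0 -0.052 0.09 0 0.0912; 0 0 0 -0.08 0.135 0 0.0912; 0 0 0 -0.105 0.178 0 0.0912; 0 0 0 -0.105 0.178 0 0.0912"
}}

```text
time: 1.1
tool_pos: [0.539, 0.3029, 0.2138]
tcp_rot: [2.618, 1.736, -0.0]
contact_force: [-0.6, 0.6, 0.6]
finger_gap: 0.0912
```

```bash
python3 go.py 0.538 0.305 0.08 67.3
python3 - <<'E'
from workcell import cams
import cv2
s=cams.snapshot("top");cv2.imwrite("pics/top1.png",cv2.resize(s["frame"][150:260,90:250,::-1],None,fx=5,fy=5))
s=cams.snapshot("scene");cv2.imwrite("pics/scene1.png",cv2.resize(s["frame"][60:200,250:400,::-1],None,fx=5,fy=4.2))
E
```

```text
t 1.1 p [0.539  0.3029 0.2138] jaw yaw 67.1 zaxis [ 1.e-04 -6.e-04 -1.e+00] F [-0.56  0.56  0.58] T [ 0.05  0.03 -0.04] gap 0.0912 j [ 0.47  0.25  1.9  -0.    0.98 -0.7 ]
shift tool [ 0.0016 -0.0018  0.1338] dist 0.134
turn 67.3 [ 0.0003  0.0005 -0.0035]
turn 247.3 [ 8.0000e-04 -5.0000e-04  3.1381e+00]
```

View pics/scene1.png

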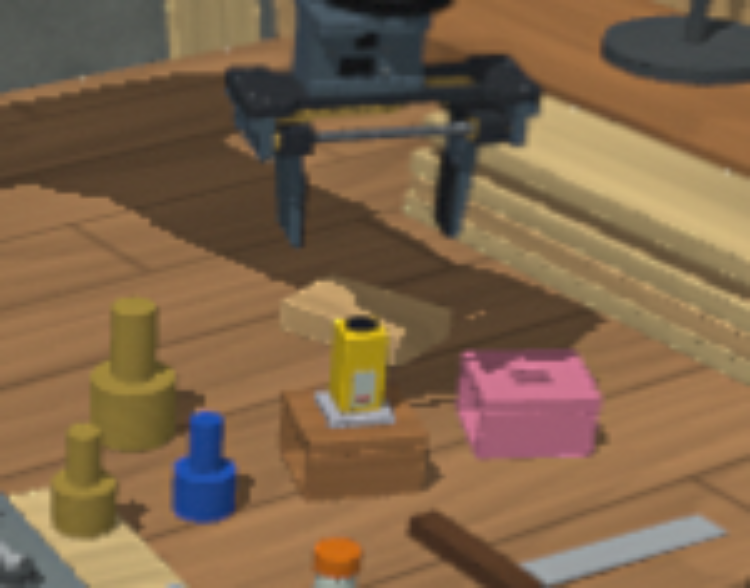

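View pics/top1.png

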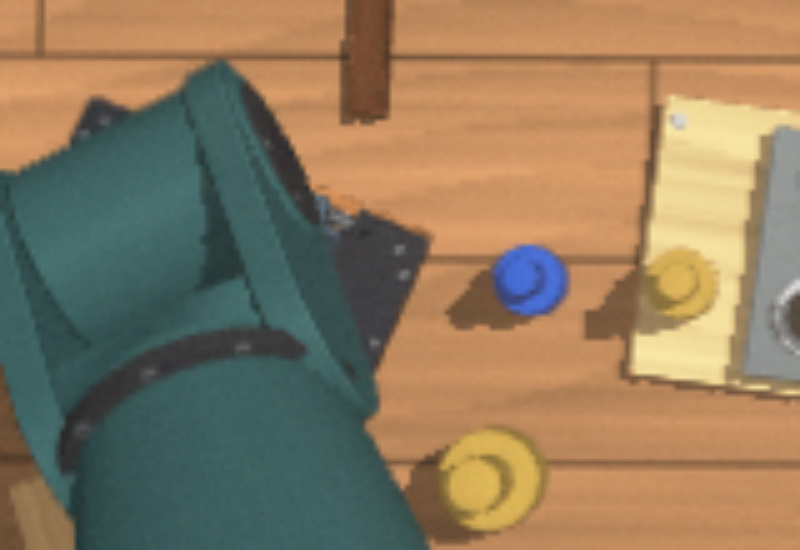

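The scene view shows the open fingers straddling the gauge (tips at crop (295,243) and (453,235), gauge top at (360,322)). The arm hides the gauge from the top camera. I'm descending.

Call:
{"method": "move_arm", "body": {
  "increments": "0 0 0 0.001 -0.001 0.03 0.0912; 0 0 0 0.001 -0.001 0.06 0.0912; 0 0 0 0.001 -0.001 0.09 0.0912; 0 0 0 0.001 -0.001 0.115 0.0912; 0 0 0 0.001 -0.001 0.133 0.0912"
}}

```text
time: 1.7
tool_pos: [0.5345, 0.3088, 0.079]
tcp_rot: [-2.614, -1.742, 0.003]
contact_force: [-0.0, 0.3, 0.2]
finger_gap: 0.0911
```

Call:
{"method": "move_arm", "body": {
  "increments": "0 0 0 0 0 0 0.06; 0 0 0 0 0 0 0.045; 0 0 0 0 0 0 0.03; 0 0 0 0 0 0 0.02; 0 0 0 0 0 0 0.02",
  "force": 40
}}

```text
time: 2.2
tool_pos: [0.5366, 0.3081, 0.0818]
tcp_rot: [2.615, 1.741, 0.002]
contact_force: [0.5, -0.6, 0.3]
finger_gap: 0.0538
```

```bash
python3 go.py
```

```text
t 2.2 p [0.5366 0.3081 0.0818] jaw yaw 67.3 zaxis [ 1.1e-03  6.0e-04 -1.0e+00] F [ 0.49 -0.59  0.29] T [ 0.05 -0.01 -0.04] gap 0.0538 j [ 0.48  0.44  1.95  0.    0.76 -0.69]
```

Call:
{"method": "move_arm", "body": {
  "increments": "0 0 0 0 0 0 0.044; 0 0 0 0 0 0 0.044; 0 0 0 0 0 0 0.044; 0 0 0 0 0 0 0.044; 0 0 0 0 0 0 0.044"
}}

```text
time: 2.7
tool_pos: [0.5362, 0.3078, 0.0809]
tcp_rot: [-2.615, -1.741, 0.0]
contact_force: [-0.3, 0.3, 0.7]
finger_gap: 0.044
```

```bash
python3 go.py 0.5385 0.3047 0.08 67.3
python3 - <<'E'
from workcell import cams
import cv2,numpy as np
s=cams.snapshot("scene");cv2.imwrite("pics/scene2.png",cv2.resize(s["frame"][90:190,270:380,::-1],None,fx=6,fy=6,interpolation=cv2.INTER_CUBIC)); np.savez("scene2.npz",**s)
E
```

```text
t 2.7 p [0.5362 0.3078 0.0809] jaw yaw 67.29 zaxis [-1.e-04 -0.e+00 -1.e+00] F [-0.33  0.33  0.72] T [-0.   -0.01  0.02] gap 0.044 j [ 0.48  0.44  1.95 -0.    0.76 -0.69]
shift tool [-0.002   0.0033  0.0009] dist 0.004
turn 67.3 [-0.0001  0.0001 -0.0001]
turn 247.3 [1.0000e-04 1.0000e-04 3.1414e+00]
```

View pics/scene2.png

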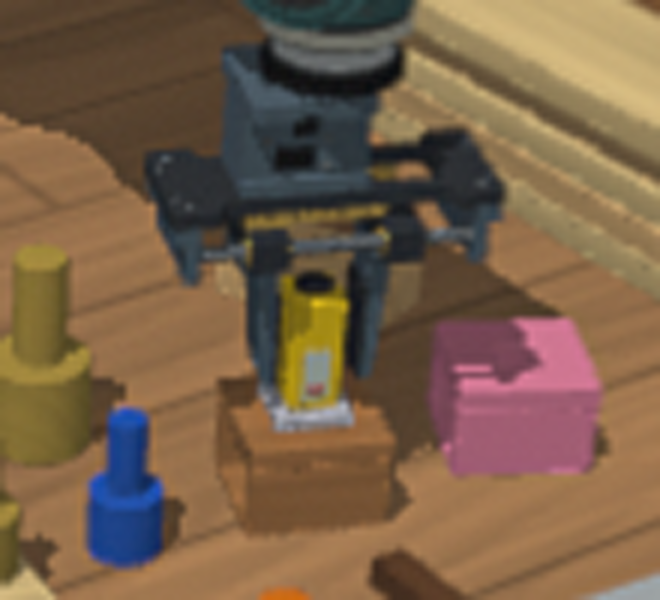

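The fingers straddle the yellow block, with a slightly wider gap on the right (crop x≈347–355). That matches the 2 mm offset I computed, so I correct for it and close.

Call:
{"method": "move_arm", "body": {
  "increments": "0 0 0 -0.002 0.003 0 0.044; 0 0 0 -0.002 0.003 0 0.044; 0 0 0 -0.002 0.003 0 0.025; 0 0 0 -0.002 0.003 0 0.025; 0 0 0 -0.002 0.003 0 0.025",
  "force": 40
}}

```text
time: 3.25
tool_pos: [0.5382, 0.3048, 0.0809]
tcp_rot: [2.615, 1.741, 0.0]
contact_force: [1.2, -0.3, -0.1]
finger_gap: 0.0301
```

Call:
{"method": "move_arm", "body": {
  "increments": "0 0 0 0 0 0 0.025; 0 0 0 0 0 0 0.025; 0 0 0 0 0 0 0.025; 0 0 0 0 0 0 0.025; 0 0 0 0 0 0 0.025"
}}

```text
time: 3.75
tool_pos: [0.5382, 0.3048, 0.0809]
tcp_rot: [-2.615, -1.741, -0.0]
contact_force: [0.4, 0.9, -1.0]
finger_gap: 0.0301
```

```bash
python3 go.py
```

```text
t 3.75 p [0.5382 0.3048 0.0809] jaw yaw 67.29 zaxis [-0.  0. -1.] F [ 0.36  0.87 -0.96] T [ 0.08 -0.11 -0.  ] gap 0.0301 j [ 0.48  0.44  1.95  0.    0.76 -0.7 ]
```

Gripped at a 30.1 mm gap. The home pose is TCP (0.5382, 0.3048, 0.0809). Now I lift.

Call:
{"method": "move_arm", "body": {
  "increments": "0 0 0 0 0 -0.015 0.025; 0 0 0 0 0 -0.04 0.025; 0 0 0 0 0 -0.075 0.025; 0 0 0 0 0 -0.11 0.025; 0 0 0 0 0 -0.13 0.025"
}}

```text
time: 4.25
tool_pos: [0.5389, 0.3052, 0.2148]
tcp_rot: [2.615, 1.741, 0.005]
contact_force: [0.0, 0.9, -1.9]
finger_gap: 0.0297
```

Call:
{"method": "move_arm", "body": {
  "increments": "0 0 0 0 0 0 0.025; 0 0 0 0 0 0 0.025; 0 0 0 0 0 0 0.025; 0 0 0 0 0 0 0.025; 0 0 0 0 0 0 0.025"
}}

```text
time: 4.75
tool_pos: [0.5378, 0.3046, 0.2099]
tcp_rot: [-2.615, -1.741, 0.003]
contact_force: [0.0, -0.8, -2.1]
finger_gap: 0.0298
```

```bash
python3 go.py 0.5097 0.021 0.20
python3 - <<'E'
from workcell import cams
import cv2,numpy as np
s=cams.snapshot("scene");cv2.imwrite("pics/scene3.png",cv2.resize(s["frame"][60:190,260:380,::-1],None,fx=4.5,fy=4.5,interpolation=cv2.INTER_CUBIC)); np.savez("scene3.npz",**s)
E
```

```text
t 4.75 p [0.5378 0.3046 0.2099] jaw yaw 67.29 zaxis [-1.5e-03 -8.0e-04 -1.0e+00] F [ 0.04 -0.76 -2.13] T [-0.01  0.05 -0.  ] gap 0.0298 j [ 0.48  0.26  1.91 -0.    0.98 -0.7 ]
shift tool [-0.2725  0.0836  0.0102] dist 0.285
```

View pics/scene3.png

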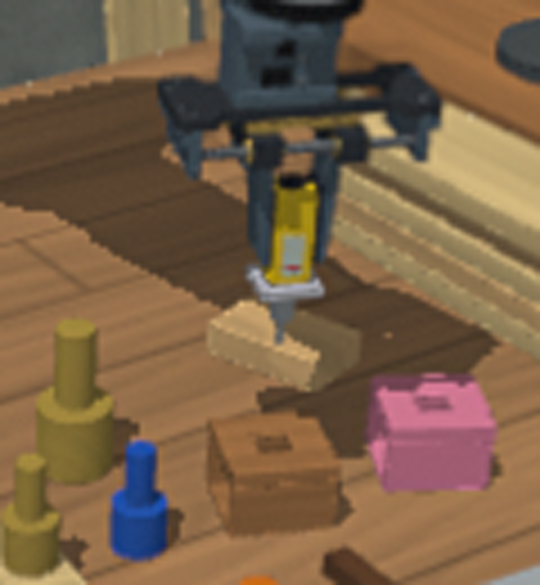

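The picture shows the gauge upright in the jaws (block at crop (293,235), pin at (280,335)) and the stand hole empty at (272,440). I'm moving over the left pad.

Call:
{"method": "move_arm", "body": {
  "increments": "0 0 0 -0.035 0.011 0 0.025; 0 0 0 -0.075 0.023 0 0.025; 0 0 0 -0.115 0.035 0 0.025; 0 0 0 -0.155 0.048 0 0.025; 0 0 0 -0.195 0.06 0 0.025"
}}

```text
time: 5.3
tool_pos: [0.5179, 0.1002, 0.2107]
tcp_rot: [-2.615, -1.741, 0.0]
contact_force: [1.2, 0.6, -1.2]
finger_gap: 0.0298
```

Call:
{"method": "move_arm", "body": {
  "increments": "0 0 0 -0.035 0.01 0 0.025; 0 0 0 -0.06 0.019 0.01 0.025; 0 0 0 -0.0775 0.0236 0.03 0.025; 0 0 0 -0.0775 0.0236 0.05 0.025; 0 0 0 -0.0775 0.0236 0.06 0.025"
}}

```text
time: 5.8
tool_pos: [0.5093, 0.0207, 0.1494]
tcp_rot: [-2.615, -1.739, 0.003]
contact_force: [0.4, 0.2, -1.2]
finger_gap: 0.03
```

Call:
{"method": "move_arm", "body": {
  "increments": "0 0 0 0 0 0 0.025; 0 0 0 0 0 0 0.025; 0 0 0 0 0 0 0.025; 0 0 0 0 0 0 0.025; 0 0 0 0 0 0 0.025"
}}

```text
time: 6.3
tool_pos: [0.5105, 0.0214, 0.1515]
tcp_rot: [2.615, 1.741, 0.001]
contact_force: [0.6, 0.4, -1.7]
finger_gap: 0.0301
```

```bash
python3 go.py 0.5097 0.021 0.13
python3 - <<'E'
from workcell import cams
import cv2,numpy as np
s=cams.snapshot("scene");cv2.imwrite("pics/scene4.png",cv2.resize(s["frame"][90:230,180:300,::-1],None,fx=4.2,fy=4.2,interpolation=cv2.INTER_CUBIC)); np.savez("scene4.npz",**s)
E
```

```text
t 6.3 p [0.5105 0.0214 0.1515] jaw yaw 67.31 zaxis [ 9.e-04 -0.e+00 -1.e+00] F [ 0.56  0.36 -1.71] T [ 0.05 -0.01  0.02] gap 0.0301 j [-0.    0.17  2.14 -0.    0.82 -1.18]
shift tool [-0.0006 -0.0006  0.0215] dist 0.021
```

View pics/scene4.png

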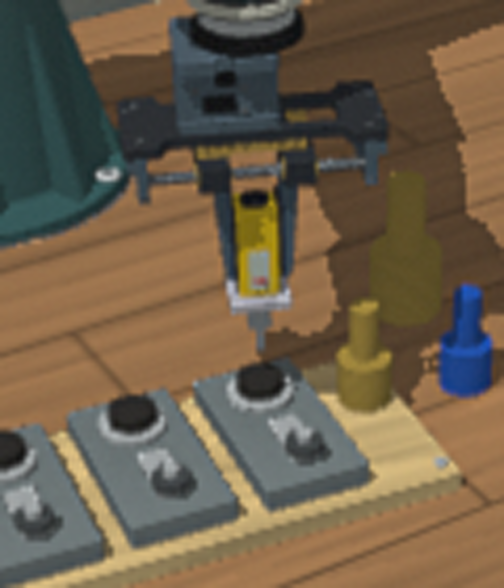

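The pin hangs above the left pad (tip at crop (262,350), pad at (260,382)). I go down to touch, then in small steps.

Call:
{"method": "move_arm", "body": {
  "increments": "0 0 0 0 0 0.008 0.025; 0 0 0 0 0 0.015 0.025; 0 0 0 0 0 0.02 0.025; 0 0 0 0 0 0.024 0.025; 0 0 0 0 0 0.024 0.025"
}}

```text
time: 6.85
tool_pos: [0.5098, 0.0212, 0.1263]
tcp_rot: [-2.615, -1.74, 0.001]
contact_force: [-1.1, -0.8, 1.6]
finger_gap: 0.0302
```

```bash
python3 go.py
```

```text
t 6.85 p [0.5098 0.0212 0.1263] jaw yaw 67.29 zaxis [-0.0011  0.     -1.    ] F [-1.12 -0.75  1.64] T [ 0.02  0.43 -0.01] gap 0.0302 j [-0.    0.22  2.15  0.    0.77 -1.18]
```

Call:
{"method": "move_arm", "body": {
  "increments": "0 0 0 0 0 0.001 0.025; 0 0 0 0 0 0.002 0.025; 0 0 0 0 0 0.003 0.025; 0 0 0 0 0 0.003 0.025; 0 0 0 0 0 0.003 0.025"
}}

```text
time: 7.35
tool_pos: [0.51, 0.0212, 0.124]
tcp_rot: [-2.615, -1.741, 0.0]
contact_force: [-3.8, -0.8, 3.3]
finger_gap: 0.0301
```

```bash
python3 go.py
```

```text
t 7.35 p [0.51   0.0212 0.124 ] jaw yaw 67.29 zaxis [-3.e-04 -0.e+00 -1.e+00] F [-3.84 -0.75  3.31] T [-0.05  0.97 -0.01] gap 0.0301 j [-0.    0.22  2.15 -0.    0.77 -1.18]
```

Fz is about 5.4 N net at roughly 6 mm past contact, so this pad looks soft. There is some sideways drag in −x, so I shift back about 1 mm while pressing further.

Call:
{"method": "move_arm", "body": {
  "increments": "0 0 0 -0.0004 -0.001 0.001 0.025; 0 0 0 -0.0004 -0.001 0.002 0.025; 0 0 0 -0.0004 -0.001 0.003 0.025; 0 0 0 -0.0004 -0.001 0.003 0.025; 0 0 0 -0.0004 -0.001 0.003 0.025"
}}

```text
time: 7.85
tool_pos: [0.5096, 0.0212, 0.1212]
tcp_rot: [2.615, 1.74, 0.001]
contact_force: [-1.8, 0.9, 5.4]
finger_gap: 0.0301
```

```bash
python3 go.py; python3 go.py
```

```text
t 7.85 p [0.5096 0.0212 0.1212] jaw yaw 67.3 zaxis [ 0.0011 -0.     -1.    ] F [-1.81  0.93  5.42] T [-0.04  0.17 -0.02] gap 0.0301 j [-0.    0.22  2.16  0.    0.76 -1.18]
t 7.85 p [0.5096 0.0212 0.1212] jaw yaw 67.3 zaxis [ 0.0011 -0.     -1.    ] F [-1.81  0.93  5.42] T [-0.04  0.17 -0.02] gap 0.0301 j [-0.    0.22  2.16  0.    0.76 -1.18]
```

Call:
{"method": "move_arm", "body": {
  "increments": "0 0 0 0 0 0.001 0.025; 0 0 0 0 0 0.002 0.025; 0 0 0 0 0 0.0023 0.025; 0 0 0 0 0 0.0023 0.025; 0 0 0 0 0 0.0023 0.025"
}}

```text
time: 8.35
tool_pos: [0.5097, 0.0212, 0.119]
tcp_rot: [2.615, 1.74, 0.001]
contact_force: [-1.3, 0.7, 7.0]
finger_gap: 0.0298
```

```bash
python3 go.py
python3 - <<'E'
from workcell import cams,r
import cv2,numpy as np
s=cams.snapshot("scene");cv2.imwrite("pics/scene5.png",cv2.resize(s["frame"][120:200,200:280,::-1],None,fx=7,fy=7,interpolation=cv2.INTER_CUBIC)); np.savez("scene5.npz",**s)
print(r.get_state()["contact_force"])
E
```

```text
t 8.35 p [0.5097 0.0212 0.119 ] jaw yaw 67.3 zaxis [ 0.0011 -0.     -1.    ] F [-1.28  0.75  6.99] T [-0.02  0.29  0.01] gap 0.0298 j [-0.    0.23  2.16 -0.    0.76 -1.18]
[-1.13940792 -0.89437538  6.90838959]
```

View pics/scene5.png

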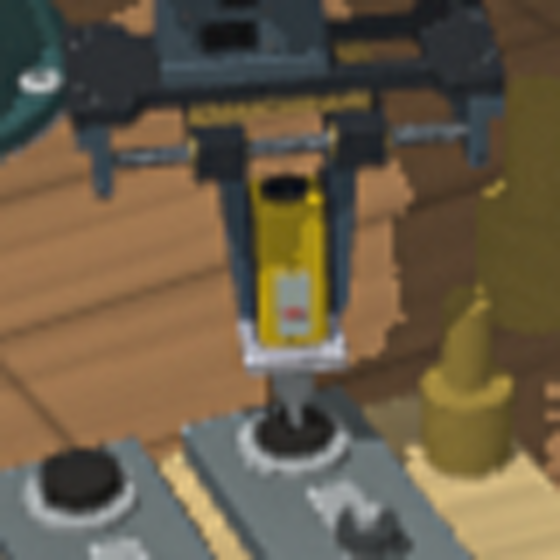

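The pin rests on the left pad (contact at crop (295,415)) and the gauge is upright. Net force is about 8.8 N, so I add 0.8 mm and hold.

Call:
{"method": "move_arm", "body": {
  "increments": "0 0 0 0 0 0.0008 0.025; 0 0 0 0 0 0.0008 0.025; 0 0 0 0 0 0.0008 0.025; 0 0 0 0 0 0.0008 0.025; 0 0 0 0 0 0.0008 0.025"
}}

```text
time: 8.9
tool_pos: [0.5097, 0.0212, 0.1182]
tcp_rot: [2.615, 1.74, 0.002]
contact_force: [-1.4, -0.5, 9.1]
finger_gap: 0.0298
```

Call:
{"method": "move_arm", "body": {
  "increments": "0 0 0 0 0 0 0.025; 0 0 0 0 0 0 0.025; 0 0 0 0 0 0 0.025; 0 0 0 0 0 0 0.025; 0 0 0 0 0 0 0.025"
}}

```text
time: 9.4
tool_pos: [0.5097, 0.0212, 0.1182]
tcp_rot: [2.615, 1.74, 0.002]
contact_force: [-1.3, 0.2, 8.5]
finger_gap: 0.0299
```

```bash
python3 go.py 0.4970 -0.0772 0.148
```

```text
t 9.4 p [0.5097 0.0212 0.1182] jaw yaw 67.3 zaxis [ 0.0012 -0.     -1.    ] F [-1.3   0.23  8.5 ] T [-0.03  0.41  0.01] gap 0.0299 j [-0.    0.23  2.16 -0.    0.76 -1.18]
shift tool [-0.0957  0.0263 -0.0298] dist 0.104
```

The left pad took about 10.5 N net over about 11.8 mm of travel. The pin accounts for about 5 mm, so the pad sank 6–7 mm: a good pad. Next is the middle one.

Call:
{"method": "move_arm", "body": {
  "increments": "0 0 0 0 0 -0.015 0.025; 0 0 0 0 0 -0.03 0.025; 0 0 0 -0.03 0.008 -0.03 0.025; 0 0 0 -0.065 0.018 -0.03 0.025; 0 0 0 -0.0957 0.0263 -0.03 0.025"
}}

```text
time: 9.9
tool_pos: [0.4962, -0.0784, 0.1477]
tcp_rot: [2.614, 1.741, 0.001]
contact_force: [-0.3, 0.5, -2.3]
finger_gap: 0.0298
```

Call:
{"method": "move_arm", "body": {
  "increments": "0 0 0 0 0 0 0.025; 0 0 0 0 0 0 0.025; 0 0 0 0 0 0 0.025; 0 0 0 0 0 0 0.025; 0 0 0 0 0 0 0.025"
}}

```text
time: 10.4
tool_pos: [0.4964, -0.0766, 0.1477]
tcp_rot: [-2.614, -1.742, 0.0]
contact_force: [0.1, -0.6, -1.3]
finger_gap: 0.0299
```

```bash
python3 go.py 0.4970 -0.0772 0.1263
```

```text
t 10.4 p [ 0.4964 -0.0766  0.1477] jaw yaw 67.35 zaxis [-1.e-04  0.e+00 -1.e+00] F [ 0.13 -0.57 -1.25] T [ 0.01 -0.04  0.04] gap 0.0299 j [-0.2   0.17  2.16  0.    0.81 -1.38]
shift tool [-0.0004  0.0007  0.0214] dist 0.021
```

Call:
{"method": "move_arm", "body": {
  "increments": "0 0 0 0 0 0.008 0.025; 0 0 0 0 0 0.014 0.025; 0 0 0 0 0 0.018 0.025; 0 0 0 0 0 0.0215 0.025; 0 0 0 0 0 0.0215 0.025"
}}

```text
time: 10.9
tool_pos: [0.4961, -0.0772, 0.1259]
tcp_rot: [-2.615, -1.74, 0.001]
contact_force: [-2.3, 2.0, 1.7]
finger_gap: 0.03
```

```bash
python3 go.py
```

```text
t 10.9 p [ 0.4961 -0.0772  0.1259] jaw yaw 67.28 zaxis [-9.e-04  3.e-04 -1.e+00] F [-2.28  1.97  1.71] T [0.4  0.48 0.01] gap 0.03 j [-0.2   0.2   2.17  0.    0.77 -1.38]
```

Same as the left pad so far (3.5 N at 4 mm). Continuing in two steps.

Call:
{"method": "move_arm", "body": {
  "increments": "0 0 0 0.0003 -0.001 0.001 0.025; 0 0 0 0.0003 -0.001 0.002 0.025; 0 0 0 0.0003 -0.001 0.003 0.025; 0 0 0 0.0003 -0.001 0.004 0.025; 0 0 0 0.0003 -0.001 0.004 0.025"
}}

```text
time: 11.4
tool_pos: [0.4959, -0.0767, 0.1225]
tcp_rot: [2.615, 1.74, 0.001]
contact_force: [-0.7, -3.6, 4.8]
finger_gap: 0.0299
```

```bash
python3 go.py
```

```text
t 11.4 p [ 0.4959 -0.0767  0.1225] jaw yaw 67.3 zaxis [ 6.e-04 -3.e-04 -1.e+00] F [-0.69 -3.57  4.82] T [-0.73  0.06  0.01] gap 0.0299 j [-0.2   0.21  2.17 -0.    0.76 -1.37]
```

Call:
{"method": "move_arm", "body": {
  "increments": "0 0 0 -0.0006 0.0002 0.001 0.025; 0 0 0 -0.0006 0.0002 0.002 0.025; 0 0 0 -0.0006 0.0002 0.003 0.025; 0 0 0 -0.0006 0.0002 0.004 0.025; 0 0 0 -0.0006 0.0002 0.004 0.025"
}}

```text
time: 11.9
tool_pos: [0.4959, -0.0771, 0.1186]
tcp_rot: [2.615, 1.74, 0.001]
contact_force: [-0.7, 1.0, 7.0]
finger_gap: 0.03
```

```bash
python3 go.py
```

```text
t 11.9 p [ 0.4959 -0.0771  0.1186] jaw yaw 67.28 zaxis [ 7.e-04  3.e-04 -1.e+00] F [-0.69  1.02  6.96] T [0.25 0.08 0.04] gap 0.03 j [-0.2   0.22  2.17  0.    0.75 -1.38]
```

Net force is about 8.8 N. I add 0.7 mm and hold.

Call:
{"method": "move_arm", "body": {
  "increments": "0 0 0 0 0 0.0007 0.025; 0 0 0 0 0 0.0008 0.025; 0 0 0 0 0 0.0008 0.025; 0 0 0 0 0 0.0008 0.025; 0 0 0 0 0 0.0008 0.025"
}}

```text
time: 12.4
tool_pos: [0.4959, -0.0771, 0.1179]
tcp_rot: [2.615, 1.74, 0.001]
contact_force: [-0.5, 0.8, 9.2]
finger_gap: 0.03
```

Call:
{"method": "move_arm", "body": {
  "increments": "0 0 0 0 0 0 0.025; 0 0 0 0 0 0 0.025; 0 0 0 0 0 0 0.025; 0 0 0 0 0 0 0.025; 0 0 0 0 0 0 0.025"
}}

```text
time: 12.9
tool_pos: [0.4959, -0.0771, 0.1179]
tcp_rot: [2.615, 1.74, 0.001]
contact_force: [-2.0, 1.5, 8.7]
finger_gap: 0.0298
```

```bash
python3 go.py 0.4868 -0.1766 0.148
```

```text
t 12.9 p [ 0.4959 -0.0771  0.1179] jaw yaw 67.28 zaxis [ 7.e-04  3.e-04 -1.e+00] F [-1.95  1.46  8.73] T [0.21 0.12 0.  ] gap 0.0298 j [-0.2   0.22  2.17  0.    0.75 -1.38]
shift tool [-0.0953  0.0301 -0.0301] dist 0.104
```

The middle pad is also good: about 10.6 N at about 12 mm of travel. By elimination the right pad should be the hard one, and I press it to confirm.

Call:
{"method": "move_arm", "body": {
  "increments": "0 0 0 0 0 -0.015 0.025; 0 0 0 0 0 -0.03 0.025; 0 0 0 -0.03 0.009 -0.03 0.025; 0 0 0 -0.065 0.02 -0.03 0.025; 0 0 0 -0.0953 0.0301 -0.03 0.025"
}}

```text
time: 13.4
tool_pos: [0.486, -0.1776, 0.1473]
tcp_rot: [-2.614, -1.741, 0.0]
contact_force: [0.9, 0.7, -1.9]
finger_gap: 0.0301
```

Call:
{"method": "move_arm", "body": {
  "increments": "0 0 0 0 0 0 0.025; 0 0 0 0 0 0 0.025; 0 0 0 0 0 0 0.025; 0 0 0 0 0 0 0.025; 0 0 0 0 0 0 0.025"
}}

```text
time: 13.9
tool_pos: [0.4866, -0.176, 0.1475]
tcp_rot: [-2.614, -1.742, 0.0]
contact_force: [-0.2, -0.2, -1.5]
finger_gap: 0.0299
```

```bash
python3 go.py 0.4868 -0.1766 0.1275
```

```text
t 13.9 p [ 0.4866 -0.176   0.1475] jaw yaw 67.35 zaxis [-1.e-04  1.e-04 -1.e+00] F [-0.21 -0.23 -1.48] T [-0.04  0.05  0.01] gap 0.0299 j [-0.39  0.19  2.13  0.    0.82 -1.57]
shift tool [-0.0004  0.0004  0.02  ] dist 0.02
```

Call:
{"method": "move_arm", "body": {
  "increments": "0 0 0 0 0 0.008 0.025; 0 0 0 0 0 0.014 0.025; 0 0 0 0 0 0.017 0.025; 0 0 0 0 0 0.02 0.025; 0 0 0 0 0 0.02 0.025"
}}

```text
time: 14.4
tool_pos: [0.4863, -0.1766, 0.1272]
tcp_rot: [-2.615, -1.74, 0.001]
contact_force: [-2.3, 1.5, 2.6]
finger_gap: 0.0301
```

```bash
python3 go.py
```

```text
t 14.4 p [ 0.4863 -0.1766  0.1272] jaw yaw 67.29 zaxis [-9.e-04  5.e-04 -1.e+00] F [-2.31  1.53  2.56] T [ 0.42  0.56 -0.05] gap 0.0301 j [-0.39  0.22  2.14  0.    0.78 -1.57]
```

Stiffer: 4.4 N at 2.8 mm. I go on in smaller steps.

Call:
{"method": "move_arm", "body": {
  "increments": "0 0 0 0 -0.0006 0.0007 0.025; 0 0 0 0 -0.0006 0.0014 0.025; 0 0 0 0 -0.0006 0.002 0.025; 0 0 0 0 -0.0006 0.002 0.025; 0 0 0 0 -0.0006 0.002 0.025"
}}

```text
time: 14.9
tool_pos: [0.4861, -0.1766, 0.1257]
tcp_rot: [2.615, 1.74, 0.0]
contact_force: [-1.3, 1.7, 4.7]
finger_gap: 0.0296
```

```bash
python3 go.py
```

```text
t 14.9 p [ 0.4861 -0.1766  0.1257] jaw yaw 67.29 zaxis [ 3.e-04 -1.e-04 -1.e+00] F [-1.26  1.71  4.72] T [ 0.56  0.36 -0.01] gap 0.0296 j [-0.39  0.23  2.14  0.    0.77 -1.57]
```

Call:
{"method": "move_arm", "body": {
  "increments": "0 0 0 0 0 0.0007 0.025; 0 0 0 0 0 0.0014 0.025; 0 0 0 0 0 0.0018 0.025; 0 0 0 0 0 0.0018 0.025; 0 0 0 0 0 0.0018 0.025"
}}

```text
time: 15.4
tool_pos: [0.4861, -0.1765, 0.124]
tcp_rot: [2.615, 1.741, 0.0]
contact_force: [-2.0, 2.6, 7.7]
finger_gap: 0.0299
```

```bash
python3 go.py
python3 - <<'E'
from workcell import cams,r
import cv2,numpy as np
s=cams.snapshot("scene");cv2.imwrite("pics/scene6.png",cv2.resize(s["frame"][130:220,140:230,::-1],None,fx=6,fy=6,interpolation=cv2.INTER_CUBIC)); np.savez("scene6.npz",**s)
print(r.get_state()["contact_force"])
E
```

```text
t 15.4 p [ 0.4861 -0.1765  0.124 ] jaw yaw 67.29 zaxis [ 3.e-04 -1.e-04 -1.e+00] F [-2.02  2.56  7.65] T [ 0.59  0.48 -0.  ] gap 0.0299 j [-0.39  0.23  2.14  0.    0.77 -1.57]
[-2.14090522  2.55221397  7.18988767]
```

View pics/scene6.png

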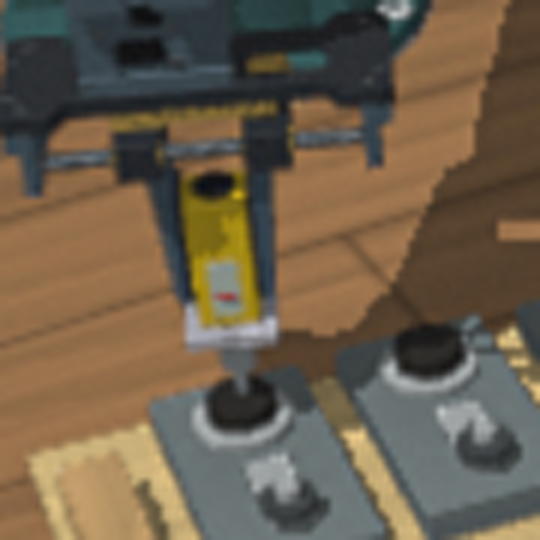

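The right pad stands proud (crop (240,400)) with the pin on it, and net force is about 9.2 N at only 6 mm of travel: hardened. I add 0.4 mm and hold.

Call:
{"method": "move_arm", "body": {
  "increments": "0 0 0 0 0 0.0004 0.025; 0 0 0 0 0 0.0004 0.025; 0 0 0 0 0 0.0004 0.025; 0 0 0 0 0 0.0004 0.025; 0 0 0 0 0 0.0004 0.025"
}}

```text
time: 15.95
tool_pos: [0.4862, -0.1765, 0.1236]
tcp_rot: [2.615, 1.741, 0.0]
contact_force: [-1.9, 2.3, 8.4]
finger_gap: 0.0297
```

Call:
{"method": "move_arm", "body": {
  "increments": "0 0 0 0 0 0 0.025; 0 0 0 0 0 0 0.025; 0 0 0 0 0 0 0.025; 0 0 0 0 0 0 0.025; 0 0 0 0 0 0 0.025"
}}

```text
time: 16.45
tool_pos: [0.4861, -0.1765, 0.1236]
tcp_rot: [2.615, 1.741, 0.0]
contact_force: [-2.4, 2.1, 8.3]
finger_gap: 0.0297
```

```bash
python3 go.py 0.5382 0.3048 0.21
```

```text
t 16.45 p [ 0.4861 -0.1765  0.1236] jaw yaw 67.29 zaxis [ 2.e-04 -0.e+00 -1.e+00] F [-2.39  2.09  8.31] T [ 0.65  0.58 -0.01] gap 0.0297 j [-0.39  0.23  2.14  0.    0.77 -1.57]
shift tool [ 0.4641 -0.1377 -0.0864] dist 0.492
```

The right pad took about 10.2 N at about 6.4 mm of travel (pin about 4.8 mm), so it is the hardened one. Now I return the gauge home.

Call:
{"method": "move_arm", "body": {
  "increments": "0 0 0 0 0 -0.02 0.025; 0 0 0 0 0 -0.045 0.025; 0 0 0 0.03 -0.009 -0.07 0.025; 0 0 0 0.07 -0.021 -0.0864 0.025; 0 0 0 0.11 -0.033 -0.0864 0.025"
}}

```text
time: 16.95
tool_pos: [0.4992, -0.0616, 0.212]
tcp_rot: [2.614, 1.737, 0.004]
contact_force: [1.2, -0.1, -2.0]
finger_gap: 0.0298
```

Call:
{"method": "move_arm", "body": {
  "increments": "0 0 0 0.04 -0.012 0 0.025; 0 0 0 0.08 -0.024 0 0.025; 0 0 0 0.12 -0.036 0 0.025; 0 0 0 0.16 -0.048 0 0.025; 0 0 0 0.2 -0.06 0 0.025"
}}

```text
time: 17.45
tool_pos: [0.5197, 0.147, 0.2095]
tcp_rot: [2.615, 1.741, 0.0]
contact_force: [-0.0, -0.6, -2.6]
finger_gap: 0.0301
```

Call:
{"method": "move_arm", "body": {
  "increments": "0 0 0 0.04 -0.012 0 0.025; 0 0 0 0.08 -0.024 0 0.025; 0 0 0 0.115 -0.034 0 0.025; 0 0 0 0.14 -0.041 0 0.025; 0 0 0 0.154 -0.0447 0 0.025"
}}

```text
time: 17.95
tool_pos: [0.5381, 0.3064, 0.2093]
tcp_rot: [2.614, 1.742, 0.0]
contact_force: [0.8, -0.1, -2.4]
finger_gap: 0.0298
```

Call:
{"method": "move_arm", "body": {
  "increments": "0 0 0 0 0 0 0.025; 0 0 0 0 0 0 0.025; 0 0 0 0 0 0 0.025; 0 0 0 0 0 0 0.025; 0 0 0 0 0 0 0.025"
}}

```text
time: 18.45
tool_pos: [0.5381, 0.304, 0.2098]
tcp_rot: [2.616, 1.74, 0.0]
contact_force: [-0.5, 0.1, -1.6]
finger_gap: 0.0298
```

```bash
python3 go.py 0.5382 0.3048 0.15 67.3;python3 - <<'E'
from workcell import cams,r
import cv2,numpy as np
s=cams.snapshot("scene");cv2.imwrite("pics/scene7.png",cv2.resize(s["frame"][60:190,260:380,::-1],None,fx=4.5,fy=4.5,interpolation=cv2.INTER_CUBIC)); np.savez("scene7.npz",**s)
E
```

```text
t 18.45 p [0.5381 0.304  0.2098] jaw yaw 67.25 zaxis [ 1.e-04  0.e+00 -1.e+00] F [-0.49  0.12 -1.59] T [0.   0.03 0.01] gap 0.0298 j [ 0.48  0.26  1.91 -0.    0.98 -0.7 ]
shift tool [ 0.0008 -0.0002  0.0598] dist 0.06
turn 67.3 [ 0.0001 -0.     -0.0009]
turn 247.3 [-1.0000e-04 -1.0000e-04  3.1407e+00]
```

View pics/scene7.png

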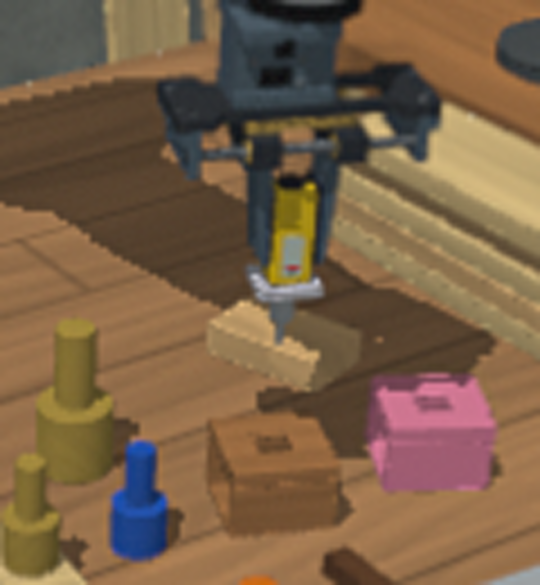

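The view matches the lift picture, with the gauge upright over the empty hole. I'm lowering in stages.

Call:
{"method": "move_arm", "body": {
  "increments": "0 0 0 0.0006 0 0.03 0.025; 0 0 0 0.0006 0 0.055 0.025; 0 0 0 0.0006 0 0.075 0.025; 0 0 0 0.0006 0 0.085 0.025; 0 0 0 0.0006 0 0.09 0.025"
}}

```text
time: 19.0
tool_pos: [0.5381, 0.305, 0.1191]
tcp_rot: [-2.615, -1.74, 0.001]
contact_force: [-0.5, -0.6, -1.1]
finger_gap: 0.03
```

Call:
{"method": "move_arm", "body": {
  "increments": "0 0 0 0 0 0 0.025; 0 0 0 0 0 0 0.025; 0 0 0 0 0 0 0.025; 0 0 0 0 0 0.003 0.025; 0 0 0 0 0 0.003 0.025"
}}

```text
time: 19.5
tool_pos: [0.5382, 0.3052, 0.1167]
tcp_rot: [2.615, 1.741, 0.0]
contact_force: [-0.8, -0.8, -3.1]
finger_gap: 0.0297
```

```bash
python3 go.py 0.5382 0.3048 0.081 67.3
```

```text
t 19.5 p [0.5382 0.3052 0.1167] jaw yaw 67.3 zaxis [ 1.e-04  0.e+00 -1.e+00] F [-0.83 -0.84 -3.12] T [-0.02  0.01 -0.02] gap 0.0297 j [ 0.48  0.38  1.94 -0.    0.82 -0.7 ]
shift tool [-0.0004  0.0001  0.0357] dist 0.036
turn 67.3 [ 0.0001 -0.0001 -0.0001]
turn 247.3 [-1.0000e-04 -1.0000e-04  3.1415e+00]
```

The pin is in the hole with no contact force. I continue down.

Call:
{"method": "move_arm", "body": {
  "increments": "0 0 0 -0.0003 0 0.01 0.025; 0 0 0 -0.0003 0 0.02 0.025; 0 0 0 -0.0003 0 0.028 0.025; 0 0 0 -0.0003 0 0.033 0.025; 0 0 0 -0.0003 0 0.0355 0.025"
}}

```text
time: 20.0
tool_pos: [0.5378, 0.3047, 0.0809]
tcp_rot: [-2.615, -1.741, 0.003]
contact_force: [-14.9, -7.9, 33.3]
finger_gap: 0.03
```

```bash
python3 go.py
```

```text
t 20.0 p [0.5378 0.3047 0.0809] jaw yaw 67.3 zaxis [-1.6e-03 -9.0e-04 -1.0e+00] F [-14.89  -7.86  33.29] T [-1.64  2.77 -0.08] gap 0.03 j [ 0.48  0.44  1.95 -0.    0.76 -0.7 ]
```

The flange is seated (a firm 33 N on the stand). I ease up 0.5 mm and open.

Call:
{"method": "move_arm", "body": {
  "increments": "0 0 0 0 0 -0.0005 0.025; 0 0 0 0 0 -0.0005 0.025; 0 0 0 0 0 -0.0005 0.036; 0 0 0 0 0 -0.0005 0.05; 0 0 0 0 0 -0.0005 0.06"
}}

```text
time: 20.5
tool_pos: [0.5383, 0.305, 0.0819]
tcp_rot: [2.615, 1.741, 0.001]
contact_force: [-0.3, -0.7, 0.9]
finger_gap: 0.0491
```

Call:
{"method": "move_arm", "body": {
  "increments": "0 0 0 0 0 -0.0005 0.06; 0 0 0 0 0 -0.0005 0.06; 0 0 0 0 0 -0.03 0.06; 0 0 0 0 0 -0.07 0.06; 0 0 0 0 0 -0.11 0.06"
}}

```text
time: 21.0
tool_pos: [0.5378, 0.3048, 0.1927]
tcp_rot: [-2.615, -1.741, 0.002]
contact_force: [0.5, 0.9, -0.6]
finger_gap: 0.0599
```

```bash
python3 go.py 0.528 0.0995 0.15;python3 - <<'E'
from workcell import cams,r
import cv2,numpy as np
s=cams.snapshot("scene");cv2.imwrite("pics/scene8.png",cv2.resize(s["frame"][60:190,260:380,::-1],None,fx=4.5,fy=4.5,interpolation=cv2.INTER_CUBIC)); np.savez("scene8.npz",**s)
E
```

```text
t 21.0 p [0.5378 0.3048 0.1927] jaw yaw 67.29 zaxis [-9.e-04 -5.e-04 -1.e+00] F [ 0.48  0.86 -0.58] T [ 0.01 -0.01 -0.  ] gap 0.0599 j [ 0.48  0.28  1.91  0.    0.95 -0.7 ]
shift tool [-0.1931  0.0702  0.0428] dist 0.21
```

View pics/scene8.png

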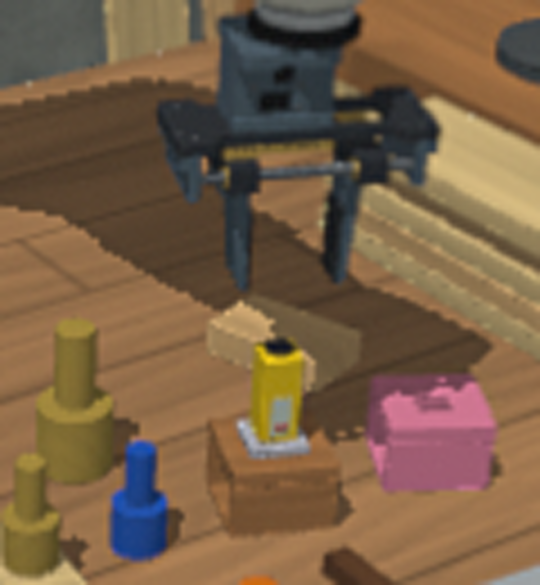

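The gauge stands upright and home on its stand (crop (278,395), flange flat) and the fingers are clear. Next is the small brass weight.

Call:
{"method": "move_arm", "body": {
  "increments": "0 0 0 -0.04 0.0145 0 0.06; 0 0 0 -0.08 0.029 0 0.06; 0 0 0 -0.12 0.0435 0 0.06; 0 0 0 -0.16 0.058 0 0.06; 0 0 0 -0.193 0.07 0 0.06"
}}

```text
time: 21.55
tool_pos: [0.5278, 0.098, 0.1917]
tcp_rot: [2.615, 1.74, 0.0]
contact_force: [0.6, -0.5, 0.1]
finger_gap: 0.06
```

Call:
{"method": "move_arm", "body": {
  "increments": "0 0 0 0 0 0 0.06; 0 0 0 0 0 0.02 0.06; 0 0 0 0 0 0.04 0.06; 0 0 0 0 0 0.055 0.06; 0 0 0 0 0 0.065 0.06"
}}

```text
time: 22.05
tool_pos: [0.5279, 0.1002, 0.1255]
tcp_rot: [-2.615, -1.741, 0.001]
contact_force: [-0.2, -0.1, 0.6]
finger_gap: 0.0598
```

Call:
{"method": "move_arm", "body": {
  "increments": "0 0 0 0 0 0 0.06; 0 0 0 0 0 0 0.06; 0 0 0 0 0 0 0.06; 0 0 0 0 0 0 0.06; 0 0 0 0 0 0 0.06"
}}

```text
time: 22.55
tool_pos: [0.5285, 0.0999, 0.1272]
tcp_rot: [2.615, 1.741, 0.001]
contact_force: [0.9, -0.1, 0.2]
finger_gap: 0.0598
```

```bash
python3 go.py 0.528 0.0995 0.068;python3 - <<'E'
from workcell import cams,r
import cv2,numpy as np
s=cams.snapshot("scene");cv2.imwrite("pics/scene9.png",cv2.resize(s["frame"][100:200,220:310,::-1],None,fx=6,fy=6,interpolation=cv2.INTER_CUBIC)); np.savez("scene9.npz",**s)
E
```

```text
t 22.55 p [0.5285 0.0999 0.1272] jaw yaw 67.29 zaxis [ 8.e-04  1.e-04 -1.e+00] F [ 0.92 -0.07  0.22] T [-0.04 -0.    0.01] gap 0.0598 j [ 0.14  0.25  2.1   0.    0.79 -1.03]
shift tool [-0.0006 -0.0003  0.0592] dist 0.059
```

View pics/scene9.png

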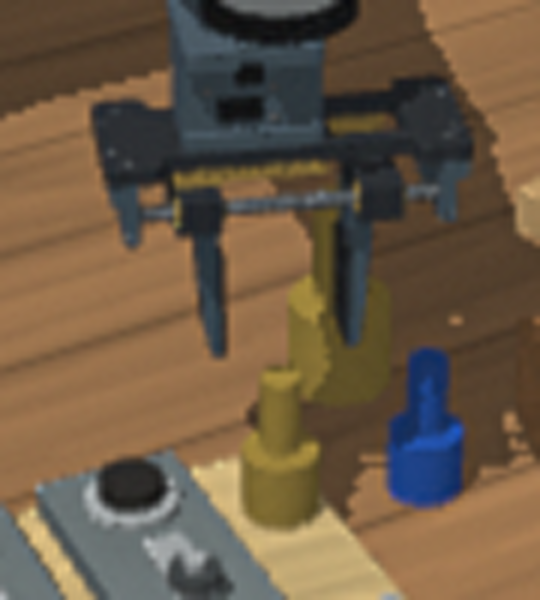

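The fingers (tips at crop (218,352) and (350,340)) straddle the small brass knob at (280,372). The blue and large weights are clear. I go down and grip.

Call:
{"method": "move_arm", "body": {
  "increments": "0 0 0 0 0 0.015 0.06; 0 0 0 0 0 0.03 0.06; 0 0 0 0 0 0.045 0.06; 0 0 0 0 0 0.054 0.06; 0 0 0 0 0 0.059 0.06"
}}

```text
time: 23.1
tool_pos: [0.5275, 0.0998, 0.0661]
tcp_rot: [-2.615, -1.74, 0.003]
contact_force: [0.5, -0.1, 0.4]
finger_gap: 0.0598
```

Call:
{"method": "move_arm", "body": {
  "increments": "0 0 0 0 0 0 0.034; 0 0 0 0 0 0 0.034; 0 0 0 0 0 0 0.034; 0 0 0 0 0 0 0.034; 0 0 0 0 0 0 0.034"
}}

```text
time: 23.6
tool_pos: [0.5284, 0.0999, 0.0681]
tcp_rot: [2.615, 1.741, 0.001]
contact_force: [-0.7, -0.3, 0.4]
finger_gap: 0.0337
```

```bash
python3 go.py 0.528 0.0995 0.068;python3 - <<'E'
from workcell import cams,r
import cv2,numpy as np
s=cams.snapshot("scene");cv2.imwrite("pics/scene10.png",cv2.resize(s["frame"][110:200,230:310,::-1],None,fx=6.5,fy=6.5,interpolation=cv2.INTER_CUBIC))
E
```

```text
t 23.6 p [0.5284 0.0999 0.0681] jaw yaw 67.29 zaxis [ 6.e-04  1.e-04 -1.e+00] F [-0.67 -0.3   0.38] T [-0.01  0.01 -0.04] gap 0.0337 j [ 0.14  0.36  2.11  0.    0.67 -1.03]
shift tool [-0.0006 -0.0002  0.0001] dist 0.001
```

View pics/scene10.png

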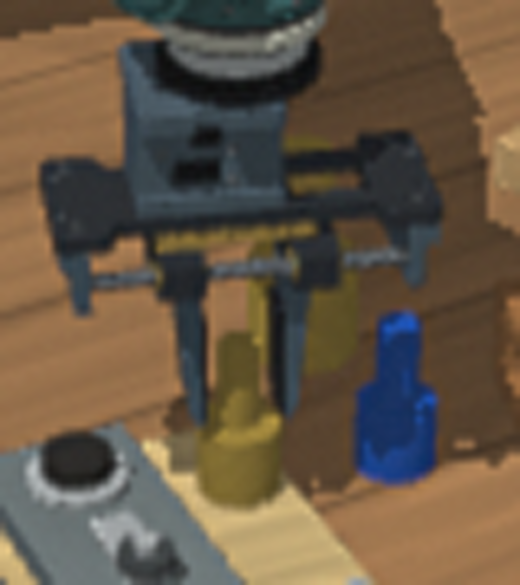

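The knob (crop x 218–258) sits between the fingers (207–275), so I close at 30 N and lift a little.

Call:
{"method": "move_arm", "body": {
  "increments": "0 0 0 0 0 0 0.015; 0 0 0 0 0 0 0.015; 0 0 0 0 0 0 0.015; 0 0 0 0 0 0 0.015; 0 0 0 0 0 0 0.015",
  "force": 35
}}

```text
time: 24.15
tool_pos: [0.5284, 0.1, 0.0678]
tcp_rot: [2.615, 1.741, 0.0]
contact_force: [-0.1, 2.3, 1.7]
finger_gap: 0.0215
```

```bash
python3 go.py
```

```text
t 24.15 p [0.5284 0.1    0.0678] jaw yaw 67.29 zaxis [ 2.e-04  1.e-04 -1.e+00] F [-0.07  2.28  1.74] T [ 0.41 -0.   -0.04] gap 0.0215 j [ 0.14  0.36  2.11  0.    0.67 -1.03]
```

Gripped at 21.5 mm. The underside lies 0.0498 below the TCP, so touching the pad means TCP z of about 0.1078. Lifting.

Call:
{"method": "move_arm", "body": {
  "increments": "0 0 0 0 0 -0.01 0.015; 0 0 0 0 0 -0.03 0.015; 0 0 0 0 0 -0.055 0.015; 0 0 0 0 0 -0.08 0.015; 0 0 0 0 0 -0.09 0.015"
}}

```text
time: 24.65
tool_pos: [0.5289, 0.0999, 0.16]
tcp_rot: [2.614, 1.74, 0.003]
contact_force: [0.5, -0.1, -6.4]
finger_gap: 0.0213
```

Call:
{"method": "move_arm", "body": {
  "increments": "0 0 0 0 0 0 0.015; 0 0 0 0 0 0 0.015; 0 0 0 0 0 0 0.015; 0 0 0 0 0 0 0.015; 0 0 0 0 0 0 0.015"
}}

```text
time: 25.15
tool_pos: [0.5279, 0.0998, 0.157]
tcp_rot: [-2.615, -1.74, 0.002]
contact_force: [0.5, 0.1, -6.0]
finger_gap: 0.0212
```

```bash
python3 go.py 0.4866 -0.1765 0.158;python3 - <<'E'
from workcell import cams,r
import cv2,numpy as np
s=cams.snapshot("scene");cv2.imwrite("pics/scene11.png",cv2.resize(s["frame"][90:200,220:310,::-1],None,fx=5.4,fy=5.4,interpolation=cv2.INTER_CUBIC))
E
```

```text
t 25.15 p [0.5279 0.0998 0.157 ] jaw yaw 67.29 zaxis [-1.1e-03 -1.0e-04 -1.0e+00] F [ 0.53  0.11 -6.  ] T [-0.   -0.02 -0.03] gap 0.0212 j [ 0.14  0.21  2.09  0.    0.85 -1.03]
shift tool [-0.2709  0.0686 -0.0009] dist 0.279
```

View pics/scene11.png

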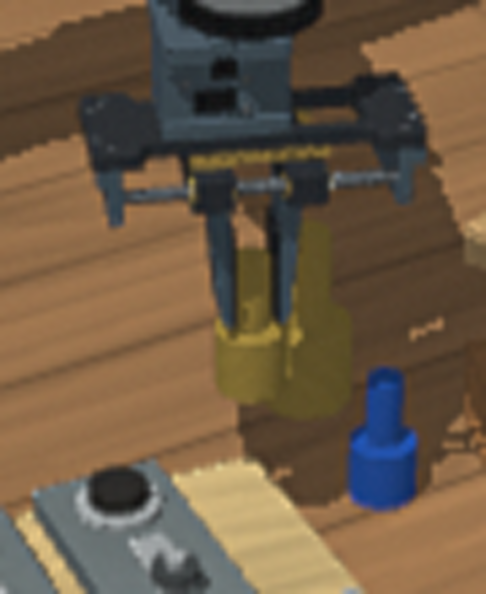

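The weight hangs upright (crop (250,340)) at 6 N. I carry it high over the row to the right pad.

Call:
{"method": "move_arm", "body": {
  "increments": "0 0 0 -0.02 0.005 0 0.015; 0 0 0 -0.055 0.014 0 0.015; 0 0 0 -0.09 0.023 0 0.015; 0 0 0 -0.125 0.032 0 0.015; 0 0 0 -0.16 0.041 0 0.015"
}}

```text
time: 25.7
tool_pos: [0.5039, -0.0648, 0.1576]
tcp_rot: [-2.615, -1.741, 0.0]
contact_force: [0.4, 0.1, -5.5]
finger_gap: 0.0212
```

Call:
{"method": "move_arm", "body": {
  "increments": "0 0 0 -0.035 0.009 0 0.015; 0 0 0 -0.065 0.016 0 0.015; 0 0 0 -0.09 0.022 0 0.015; 0 0 0 -0.105 0.026 0 0.015; 0 0 0 -0.111 0.0276 0 0.015"
}}

```text
time: 26.2
tool_pos: [0.4868, -0.1776, 0.1576]
tcp_rot: [-2.616, -1.739, 0.0]
contact_force: [0.0, 0.1, -4.7]
finger_gap: 0.0216
```

Call:
{"method": "move_arm", "body": {
  "increments": "0 0 0 0 0 0 0.015; 0 0 0 0 0 0.01 0.015; 0 0 0 0 0 0.02 0.015; 0 0 0 0 0 0.03 0.015; 0 0 0 0 0 0.035 0.015"
}}

```text
time: 26.7
tool_pos: [0.4863, -0.1758, 0.1212]
tcp_rot: [-2.613, -1.741, 0.002]
contact_force: [-0.2, -0.6, -4.6]
finger_gap: 0.0212
```

Call:
{"method": "move_arm", "body": {
  "increments": "0 0 0 0 0 0 0.015; 0 0 0 0 0 0 0.015; 0 0 0 0 0 0 0.015; 0 0 0 0 0 0 0.015; 0 0 0 0 0 0 0.015"
}}

```text
time: 27.2
tool_pos: [0.4871, -0.1767, 0.123]
tcp_rot: [2.615, 1.74, 0.0]
contact_force: [0.3, -1.1, -5.4]
finger_gap: 0.0213
```

```bash
python3 go.py 0.4868 -0.1766 0.108;python3 - <<'E'
from workcell import cams,r
import cv2,numpy as np
s=cams.snapshot("scene");cv2.imwrite("pics/scene12.png",cv2.resize(s["frame"][130:240,140:230,::-1],None,fx=5.4,fy=5.4,interpolation=cv2.INTER_CUBIC))
E
```

```text
t 27.2 p [ 0.4871 -0.1767  0.123 ] jaw yaw 67.29 zaxis [ 5.e-04 -2.e-04 -1.e+00] F [ 0.33 -1.05 -5.39] T [0.01 0.02 0.02] gap 0.0213 j [-0.39  0.23  2.14 -0.    0.77 -1.57]
shift tool [-0.     -0.0003  0.015 ] dist 0.015
```

View pics/scene12.png

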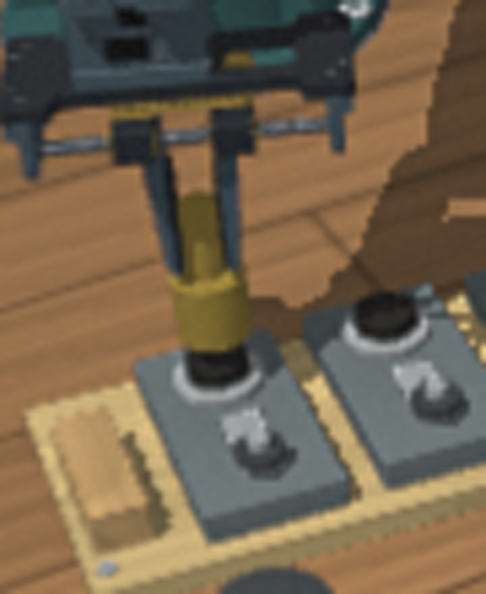

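The weight hangs upright, centred over the right pad (weight at crop (210,315), pad at (217,365)). I lower to just short of contact.

Call:
{"method": "move_arm", "body": {
  "increments": "0 0 0 0 0 0.004 0.015; 0 0 0 0 0 0.008 0.015; 0 0 0 0 0 0.011 0.015; 0 0 0 0 0 0.0125 0.015; 0 0 0 0 0 0.0135 0.015"
}}

```text
time: 27.75
tool_pos: [0.4868, -0.1765, 0.1089]
tcp_rot: [-2.615, -1.74, 0.0]
contact_force: [-0.1, 0.5, -5.8]
finger_gap: 0.0212
```

Call:
{"method": "move_arm", "body": {
  "increments": "0 0 0 0 0 0 0.015; 0 0 0 0 0 0 0.015; 0 0 0 0 0 0 0.015; 0 0 0 0 0 0 0.015; 0 0 0 0 0 0 0.015"
}}

```text
time: 28.25
tool_pos: [0.487, -0.1766, 0.1093]
tcp_rot: [2.615, 1.741, 0.0]
contact_force: [0.9, -0.0, -5.6]
finger_gap: 0.0216
```

```bash
python3 go.py
```

```text
t 28.25 p [ 0.487  -0.1766  0.1093] jaw yaw 67.29 zaxis [ 2.e-04 -1.e-04 -1.e+00] F [ 0.92 -0.05 -5.58] T [-0.03  0.02 -0.02] gap 0.0216 j [-0.39  0.26  2.14  0.    0.74 -1.57]
```

Call:
{"method": "move_arm", "body": {
  "increments": "0 0 0 0 0 0.0003 0.015; 0 0 0 0 0 0.0006 0.015; 0 0 0 0 0 0.0009 0.015; 0 0 0 0 0 0.0012 0.015; 0 0 0 0 0 0.0012 0.015"
}}

```text
time: 28.75
tool_pos: [0.4869, -0.1766, 0.108]
tcp_rot: [-2.615, -1.741, 0.0]
contact_force: [-0.2, 0.1, -5.8]
finger_gap: 0.0212
```

```bash
python3 go.py
```

```text
t 28.75 p [ 0.4869 -0.1766  0.108 ] jaw yaw 67.29 zaxis [-1.e-04  0.e+00 -1.e+00] F [-0.24  0.06 -5.82] T [-0.01 -0.01 -0.02] gap 0.0212 j [-0.39  0.26  2.14 -0.    0.74 -1.57]
```

Call:
{"method": "move_arm", "body": {
  "increments": "0 0 0 0 0 0.0002 0.015; 0 0 0 0 0 0.0004 0.015; 0 0 0 0 0 0.0006 0.015; 0 0 0 0 0 0.0006 0.015; 0 0 0 0 0 0.0006 0.015"
}}

```text
time: 29.25
tool_pos: [0.487, -0.1766, 0.1075]
tcp_rot: [2.615, 1.741, 0.0]
contact_force: [-2.0, 0.2, -2.2]
finger_gap: 0.0215
```

```bash
python3 go.py
```

```text
t 29.25 p [ 0.487  -0.1766  0.1075] jaw yaw 67.29 zaxis [ 1.e-04 -1.e-04 -1.e+00] F [-1.98  0.24 -2.16] T [ 0.03  0.19 -0.01] gap 0.0215 j [-0.39  0.26  2.14  0.    0.74 -1.57]
```

In contact, with the pad taking about 3.4 N of the weight. A touch more, then I open slightly.

Call:
{"method": "move_arm", "body": {
  "increments": "0 0 0 0 0 0.0002 0.015; 0 0 0 0 0 0.0002 0.015; 0 0 0 0 0 0.0002 0.03; 0 0 0 0 0 0.0002 0.04; 0 0 0 0 0 0.0002 0.04"
}}

```text
time: 29.75
tool_pos: [0.4871, -0.1767, 0.1073]
tcp_rot: [2.615, 1.74, 0.0]
contact_force: [-0.0, -1.3, -1.6]
finger_gap: 0.0394
```

Call:
{"method": "move_arm", "body": {
  "increments": "0 0 0 0 0 0 0.045; 0 0 0 0 0 0 0.045; 0 0 0 0 0 -0.01 0.045; 0 0 0 0 0 -0.03 0.045; 0 0 0 0 0 -0.06 0.045"
}}

```text
time: 30.25
tool_pos: [0.4861, -0.1762, 0.1675]
tcp_rot: [-2.614, -1.74, 0.002]
contact_force: [0.1, 0.4, -1.0]
finger_gap: 0.0449
```

Call:
{"method": "move_arm", "body": {
  "increments": "0 0 0 0 0 -0.03 0.045; 0 0 0 0 0 -0.06 0.045; 0 0 0 0 -0.02 -0.06 0.045; 0 0 0 0 -0.02 -0.06 0.045; 0 0 0 0 -0.02 -0.06 0.045"
}}

```text
time: 30.75
tool_pos: [0.4685, -0.1689, 0.2275]
tcp_rot: [2.615, 1.741, 0.0]
contact_force: [0.5, 0.8, -0.4]
finger_gap: 0.045
```

```bash
python3 go.py 0.5 0.05 0.25;python3 - <<'E'
from workcell import cams,r
import cv2,numpy as np
s=cams.snapshot("scene");cv2.imwrite("pics/scene13.png",cv2.resize(s["frame"][100:240,130:350,::-1],None,fx=3.6,fy=3.6,interpolation=cv2.INTER_CUBIC))
E
```

```text
t 30.75 p [ 0.4685 -0.1689  0.2275] jaw yaw 67.3 zaxis [ 4.e-04 -2.e-04 -1.e+00] F [ 0.48  0.84 -0.42] T [0.03 0.01 0.06] gap 0.045 j [-0.39  0.04  2.13 -0.    0.98 -1.57]
shift tool [ 0.2141 -0.0554 -0.0225] dist 0.222
```

View pics/scene13.png

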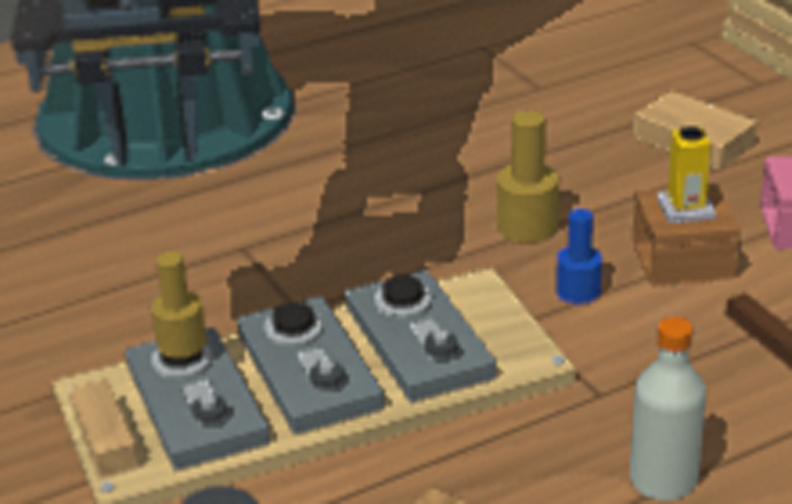

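The weight stands upright on the right pad (crop (178,310)) and the gauge is home (690,175). I move the arm aside and check from above.

Call:
{"method": "move_arm", "body": {
  "increments": "0 0 0 0.04 -0.01 -0.005 0.045; 0 0 0 0.08 -0.02 -0.01 0.045; 0 0 0 0.12 -0.03 -0.015 0.045; 0 0 0 0.16 -0.04 -0.02 0.045; 0 0 0 0.2 -0.05 -0.02 0.045"
}}

```text
time: 31.3
tool_pos: [0.5003, 0.0366, 0.2475]
tcp_rot: [2.615, 1.74, 0.0]
contact_force: [-0.2, -1.2, 0.2]
finger_gap: 0.0449
```

Call:
{"method": "move_arm", "body": {
  "increments": "0 0 0 0 0 0 0.045; 0 0 0 0 0 0 0.045; 0 0 0 0 0 0 0.045; 0 0 0 0 0 0 0.045; 0 0 0 0 0 0 0.045"
}}

```text
time: 31.8
tool_pos: [0.4995, 0.0341, 0.2471]
tcp_rot: [-2.616, -1.739, 0.0]
contact_force: [-0.4, 0.4, 0.4]
finger_gap: 0.0451
```

```bash
python3 go.py;python3 - <<'E'
from workcell import cams,r
from h import *
s=cams.snapshot("top");cv2.imwrite("pics/top2.png",cv2.resize(s["frame"][100:290,90:400,::-1],None,fx=2.5,fy=2.5,interpolation=cv2.INTER_CUBIC))
C=cloud(s);Z=C[...,2];uu,vv=np.meshgrid(np.arange(512),np.arange(384))
W=(uu>300)&(uu<345)&(vv>195)&(vv<245);A=(uu>140)&(uu<175)&(vv>185)&(vv<222)
for n,m in(("knob",W&(Z>.138)&(Z<.155)),("base",W&(Z>.09)&(Z<.105)),("gauge",A&(Z>.127)&(Z<.142)),("stand",A&(Z>.05)&(Z<.07))):
    P=C[m]; print(n,len(P), *( (np.round(np.median(P,0),4),*[np.round(q,4) for q in fitrect(P)]) if len(P)>4 else ()))
E
```

```text
t 31.8 p [0.4995 0.0341 0.2471] jaw yaw 67.21 zaxis [-2.e-04 -1.e-04 -1.e+00] F [-0.4   0.42  0.37] T [ 0.02 -0.01 -0.04] gap 0.0451 j [ 0.02  0.02  2.11 -0.    1.02 -1.15]
knob 45 [ 0.4865 -0.1762  0.1438] [ 0.4879 -0.177 ] [19.3365 20.8083] 0.2399
base 114 [ 0.4866 -0.1735  0.0973] [ 0.4871 -0.1768] [40.4995 39.8668] 58.6065
gauge 120 [0.5367 0.3041 0.1366] [0.5378 0.3047] [30.8907 31.6314] 67.8413
stand 558 [0.5371 0.2983 0.0577] [0.5383 0.3062] [82.2593 80.0403] 67.24
```

View pics/top2.png

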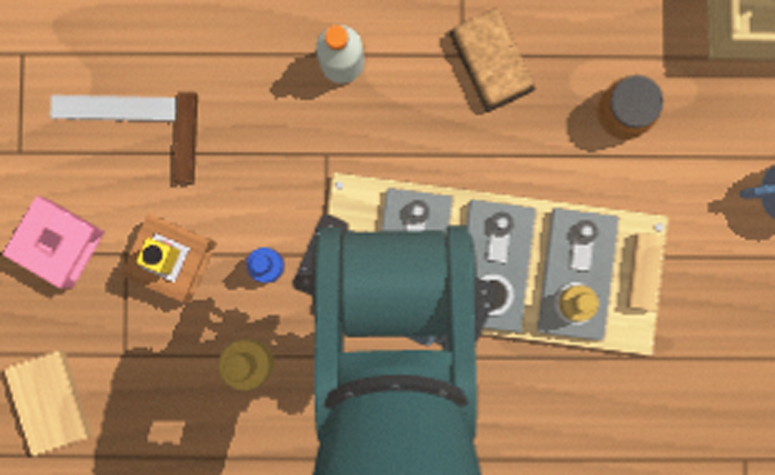

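The top view shows the weight on the right pad at crop (578,303), knob and base centred within 1 mm of the pad centre. The gauge sits home at (157,256), within about 2 mm of the stand's centre, with its top at 0.136 as before. The bystanders are in place and the arm is clear, so I hand in.

```bash
python3 -c "
from workcell import workorder
print(workorder.job_done())"
```

```text
the job is handed in; nothing more can be done
None
```

The right pad is the hardened one, and the small brass weight now stands upright on it. I handed the job in after about 32 s; no verdict is reported.

| Pad | Net force held | Gauge travel past first touch | Sink (travel minus pin) | Result |
|---|---|---|---|---|
| Left | about 10.5 N | about 11.8 mm | 6–7 mm | good |
| Middle | about 10.6 N | about 12 mm | 6–7 mm | good |
| Right | about 10.2 N | about 6.4 mm | 1–1.6 mm | hardened |

- **Right pad reading:** my 1–1.6 mm is above the stated "under 1 mm", because I took first touch from geometry, good to about 1 mm. The gap to the other two pads is still clear.
- **Weight:** the final top view puts it within about 1 mm of the pad's centre. The pad took about 3.4 N at first touch. I never set the weight on another pad.
- **Gauge:** it stands upright in the beech stand, about 2 mm from the stand's centre and with its top at the same height as at the start. I seated it with about 33 N against the stand, more than intended but below the limits.
- **Side drag:** sideways force reached about 4 N during some of the presses. I trimmed it on all three, leaving 1–3 N during the final holds.
- **Everything else:** no bystander looked moved in the last picture, and the arm was clear of everything.

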